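# Load hinge leaves into a feeder chute and release them with the lockout lever

## Robot

A 6-joint arm with a two-finger parallel gripper is mounted at the origin on the work surface. World frame = base frame: x ahead of the robot, y to its left, z up, the work surface at z = 0. Lengths are in m, angles in rad, forces in N, time in s.
With the tool pointing down it reaches from about 0.3 to 0.775 m from the base axis. Payload 14.6 kg.
Tool frame: the origin (TCP) lies at the centre of the arm's flange, where the gripper is bolted on; the fingertips stand 173 mm ahead of it and the grasp point (between the pads) lies robot.grasp_offset ahead of it (robot.grasp_offset is the distance from the TCP to the grasp point, in m); z points along the fingers, y is the line along which they close (so a half turn about z gives the same grasp; the last joint's range is limited). The gripper opens to 85 mm and grips with 20 to 120 N. Pads are 22 mm wide; open, the fingers measure 114 mm over their backs; the gripper's body (76 mm by 85 mm) begins 54 mm behind the grasp point. The pads swing forward as they close: fully open they stand 13 mm farther back than shut.
Start: joints at [1.069, 0.3, 1.521, -0, 1.321, -0.067], TCP at [0.232, 0.499, 0.405] pointing down, gripper open.
Joint ranges: [-3.03, 3.03], [-0.79, 2.21], [0.23, 2.52], [-1.04, 4.18], [0, 3.07], [-2.55, 2.55]. Speed limits (rad/s): [2.22, 2.22, 2.57, 3.14, 3.14, 3.14].

## Interface

Orientations are given as a unit quaternion [w, x, y, z].
In Python, from station import robot gives the robot as it stands.
- The arm moves only by the tool drive_tool, never from a script. Its argument "deltas" is a list of rows, each a list of 5 numbers: the shift along the tool's x, y, z scaled (see below), then the turn about the tool's z scaled (see below), then the finger opening in mm, from 0 to 85.4. A call has 1 to 20 rows; each row shifts and turns the commanded pose from where the row before left it, along the tool's axes as they then stand; what a row does not reach is not made up. The controller multiplies each number of a shift by 0.15 m and each number of a turn by 45 degrees. A row lasts 1/8 s, in which the tool goes at most 62.5 mm and 10.7 degrees, less where a joint would pass 70% of its speed; a pose out of reach is approached as far as the arm can. A call with a number of a shift or a turn outside -1 to 1 is refused whole. A call with a gripper value outside its range is refused whole. The fingers move at their own pace and stop on an object; the grip force is fixed at half the most. Time passes only in rows, so rows that do not move let the fingers close. It gives the time, the measured TCP pose, the force, the opening and the grip force at its end, in the units of the state.
- robot.observe(): the state, without advancing time (a new reading comes with each control period).
- robot.capture(name): name is "side" or "top" or "wrist"; returns the picture (480x640x3 uint8, red, green, blue); there is no depth.
- robot.camera_params(name): a dict with "fx", "fy", "cx", "cy" (pixels), "view" (4x4, takes a point from world to camera coordinates); the wrist camera has in their place "hand_eye" (4x4, takes a point from camera to tool coordinates, whose origin is the TCP and whose axes are the flange's). Camera axes: x right, y down, z forward; pixel columns grow to the right and rows downward; lengths in m; the calibration is good to about 2 mm. A picture is of the moment at which its call begins: read the wrist's pose just before it. camera_params takes no time and is no camera call.
- robot.finish_job(): hands the job in; it is judged then, once.
Trained networks look in the newest picture that a camera, given by its name, has taken for a name from the list of things; names that differ only in an ending like _2 or _b are one class to them, and where a whole thing is asked for, a point or a joint stands for the part that bears it (a point fixed in the world has none). Each returns a list of dicts, best first, with "p" (0 to 1); they miss things now and then, are a little off and sometimes report something else, mostly with a low value. They report only what shows in the picture. A call takes as long as a camera call.
- robot.outline_of(name, camera): "pixels" (480x640 bool, what is visible of it) and "extent" ([left, top, right, bottom] in pixels, round what is visible of it).
The state is a dict: "t": time; "joint_pos": joint angles; "joint_vel": joint speeds; "tau": joint torques, N m; "ee_pos": TCP position; "ee_rot": TCP orientation; "contact_force": force on the tool from outside, world axes, zero at the start; "wrist_torque": the same for the moment, N m; "gripper_width": finger opening in m; "gripper_force": force on a finger pad.
Only numpy, scipy, OpenCV 4.12 (cv2) and the standard library are available. Lean on these libraries where they do the work, as an engineer would, in place of code of your own. Each camera call takes 0.05 s, during which the arm holds its last target. There are 200 camera calls.

## Task

Load every hinge leaf on the bench into the feeder's sloping chute, so that each lies flat on its plain back with the brass barrel upward and at its uphill end, queued one behind another above the shut orange gate. Only when all of them are in, lift the red lockout collar on the lever and push the lever past the yellow block all the way over; that drops the gate and the leaves slide down to the stop. Let the collar spring back down, leave the lever over, and leave the V-block with its rotor, the oil bottle and the jar where they stand.

Things in the scene. Friction and masses are not known exactly. Their poses are not given: they have to be found in the camera images.
- leaf_a: hinge leaf, 90 g: steel plate 48 (x) x 26 (y) x 10 mm, a 14 mm brass barrel across the width of its front, axis 16 mm from the centre towards +x, barrel top 20 mm over the back. Origin: centre of the plain back; z out of the barrel face, x to the barrel end. Starts lying barrel up, any heading. May be absent (None).
- leaf_b: hinge leaf, 90 g: steel plate 48 (x) x 26 (y) x 10 mm, a 14 mm brass barrel across the width of its front, axis 16 mm from the centre towards +x, barrel top 20 mm over the back. Origin: centre of the plain back; z out of the barrel face, x to the barrel end. Starts lying barrel up, any heading. May be absent (None).
- leaf_c: hinge leaf, 90 g: steel plate 48 (x) x 26 (y) x 10 mm, a 14 mm brass barrel across the width of its front, axis 16 mm from the centre towards +x, barrel top 20 mm over the back. Origin: centre of the plain back; z out of the barrel face, x to the barrel end. Starts on a long edge, 26 mm tall, z and x level; pushed at its top from the barrel side it topples onto its back. May be absent (None).
- leaf_d: hinge leaf, 90 g: steel plate 48 (x) x 26 (y) x 10 mm, a 14 mm brass barrel across the width of its front, axis 16 mm from the centre towards +x, barrel top 20 mm over the back. Origin: centre of the plain back; z out of the barrel face, x to the barrel end. Starts on a long edge, 26 mm tall, z and x level; pushed at its top from the barrel side it topples onto its back. May be absent (None).
- leaf_e: hinge leaf, 90 g: steel plate 48 (x) x 26 (y) x 10 mm, a 14 mm brass barrel across the width of its front, axis 16 mm from the centre towards +x, barrel top 20 mm over the back. Origin: centre of the plain back; z out of the barrel face, x to the barrel end. Starts on a long edge, 26 mm tall, z and x level; pushed at its top from the barrel side it topples onto its back. May be absent (None).
- track: the feeder's straight aluminium chute, sloping down at 25 degrees; its place and heading vary. Origin: on the floor's centre line at the face of the end stop at its foot, 45 mm above the bench. x points up the slope along the floor, y across, z out of the floor. Floor 40 mm wide, 345 mm long, polished (friction about 0.2): leaves slide down by themselves. Four fit end to end above the gate.
- load_spot (a point): point on the chute floor's centre line, 295 mm up from the stop, a good place for a leaf's origin to be let go (1 to 3 mm over the floor). Side walls 12 mm high, 31 mm apart inside, run from the stop to 235 mm and flare out until 260 mm; above that the floor has open sides, so fingers can straddle a leaf's 26 mm width.
- gate_mid (a point): where the orange gate blade crosses the channel, on the floor's centre line 52 mm up from the stop (fixed point); the blade is 4 mm thick and stands 15 mm above the floor at lever angle 0, sinking 2 mm per 0.1 rad. Past the stop stands a white box 75 mm high.
- chute_top (a point): point on the line of the chute floor, 400 mm up from the stop (55 mm beyond the floor's upper end); shows which way is uphill.
- lever (a joint): lever angle, rad: 0 leans 0.45 to the uphill side, 0.45 upright, 0.9 (end of travel) leans 0.45 to the downhill side. Starts at 0 to 0.1; light friction (0.15 N m), stays where left. With the collar down its lug meets the yellow block at about 0.3 and the lever goes no further. The gate sinks with it: 9 mm still up at 0.3, fully down from about 0.75.
- lever_pivot (a point): the lever's pivot, 35 mm above the bench, beside the chute's foot on the side away from the robot (30 mm uphill of the stop, 115 mm off the chute's middle). Its axis is level, parallel to the track's y. The lever is a 12 mm rod with a black 22 mm ball, whose top is 143 mm from the pivot.
- collar (a joint): lift of the red lockout collar along the lever, m: 0 down, 0.020 fully up; a spring presses it down with 2 N (down) to 4 N (up). Lifted 0.014 or more its lug passes over the yellow block; hold it up between lever angles 0.25 and 0.65. Let go past the block, it springs down and locks the lever over.
- collar_grip (a point): point on the lever's axis inside the collar, 85 mm from the pivot with the collar down; moves with both. The collar is a red sleeve of 28 mm diameter, from 27 mm below this point to 15 mm above. Pinch it from above, fingers closing along the pivot axis; it can turn in the pads as the lever swings. Its lug sticks out at the bottom, away from the chute.
- vblock: bystander: wooden V-block 70 x 110 x 55 mm, origin under its centre.
- rotor: bystander: steel rotor lying in the V-block's groove, 32 mm diameter, 130 mm long with its brass shaft end; origin on its axis.
- oil: bystander: clear oil bottle, 40 mm diameter, 68 mm tall, origin under its centre.
- jar: bystander: clear jar with blue lid, 60 mm diameter, 60 mm tall, origin under its centre.

How it is judged:
On the way, in this order (a step that is already met when the one before it is completed fails the run):
1. every leaf lies in the chute above the shut gate, on its back, barrel up and uphill (x of leaf_a in the frame of track between 0.06 and 0.26 m and y of leaf_a in the frame of track between -0.008 and 0.008 m and z of leaf_a in the frame of track between -0.005 and 0.005 m and angle between the x axis of each of leaf_a, leaf_b, leaf_c, leaf_d, leaf_e and the x axis of track, either way round below 0.2 rad and angle between each of leaf_a, leaf_b, leaf_c, leaf_d, leaf_e's own z axis and vertical below 0.65 rad and x of chute_top in the frame of leaf_a above 0.05 m and linear speed of each of leaf_a, leaf_b, leaf_c, leaf_d, leaf_e below 0.02 m/s and x of leaf_b in the frame of track between 0.06 and 0.26 m and y of leaf_b in the frame of track between -0.008 and 0.008 m and z of leaf_b in the frame of track between -0.005 and 0.005 m and x of chute_top in the frame of leaf_b above 0.05 m and x of leaf_c in the frame of track between 0.06 and 0.26 m and y of leaf_c in the frame of track between -0.008 and 0.008 m and z of leaf_c in the frame of track between -0.005 and 0.005 m and x of chute_top in the frame of leaf_c above 0.05 m and x of leaf_d in the frame of track between 0.06 and 0.26 m and y of leaf_d in the frame of track between -0.008 and 0.008 m and z of leaf_d in the frame of track between -0.005 and 0.005 m and x of chute_top in the frame of leaf_d above 0.05 m and x of leaf_e in the frame of track between 0.06 and 0.26 m and y of leaf_e in the frame of track between -0.008 and 0.008 m and z of leaf_e in the frame of track between -0.005 and 0.005 m and x of chute_top in the frame of leaf_e above 0.05 m and value of joint lever below 0.4 rad), for 0.2 s.
2. the lockout collar is lifted with the lever still on the shut side (value of joint collar above 0.01 m and value of joint lever below 0.5 rad), for 0.05 s.
3. the lever is pushed past the block, all the way over (value of joint lever above 0.76 rad), for 0.1 s.
At the end, for the whole second after the job is handed in: Lever past 0.75 rad, collar down (4 mm). Every leaf rests in the chute on its back, barrel up and uphill (0.2 rad of the chute's line, 8 mm of its middle, 5 mm of its floor), slid down: the first leaf's origin within 35 mm of the stop, all within 185 mm (x of leaf_a in the frame of track between 0.01 and 0.185 m and y of leaf_a in the frame of track between -0.008 and 0.008 m and z of leaf_a in the frame of track between -0.005 and 0.005 m and angle between the x axis of each of leaf_a, leaf_b, leaf_c, leaf_d, leaf_e and the x axis of track, either way round below 0.2 rad and angle between each of leaf_a, leaf_b, leaf_c, leaf_d, leaf_e's own z axis and vertical below 0.65 rad and x of chute_top in the frame of leaf_a above 0.05 m and linear speed of each of leaf_a, leaf_b, leaf_c, leaf_d, leaf_e below 0.02 m/s and x of leaf_b in the frame of track between 0.01 and 0.185 m and y of leaf_b in the frame of track between -0.008 and 0.008 m and z of leaf_b in the frame of track between -0.005 and 0.005 m and x of chute_top in the frame of leaf_b above 0.05 m and x of leaf_c in the frame of track between 0.01 and 0.185 m and y of leaf_c in the frame of track between -0.008 and 0.008 m and z of leaf_c in the frame of track between -0.005 and 0.005 m and x of chute_top in the frame of leaf_c above 0.05 m and x of leaf_d in the frame of track between 0.01 and 0.185 m and y of leaf_d in the frame of track between -0.008 and 0.008 m and z of leaf_d in the frame of track between -0.005 and 0.005 m and x of chute_top in the frame of leaf_d above 0.05 m and x of leaf_e in the frame of track between 0.01 and 0.185 m and y of leaf_e in the frame of track between -0.008 and 0.008 m and z of leaf_e in the frame of track between -0.005 and 0.005 m and x of chute_top in the frame of leaf_e above 0.05 m and x of any of leaf_a, leaf_b, leaf_c, leaf_d, leaf_e in the frame of track below 0.035 m and value of joint lever above 0.75 rad and value of joint collar below 0.004 m); the robot touches nothing.
It fails at once if the V-block, rotor, oil bottle or jar is moved by more than 25 mm (distance of any of vblock, rotor, oil, jar from where it was at the start of the episode above 0.025 m).
Of leaf_a, leaf_b, leaf_c, leaf_d, leaf_e only 3 to 4 are there at a start; the rules pass over those that are not, and their reading is None.
At some moment in a run one of leaf_a, leaf_b may be knocked a few centimetres aside while the robot is not near it.
It also fails if it takes over 210 s, if anything falls off the work surface, if the arm or the gripper's body presses on something with over 40 N, if the wrist force passes 120 N, or if a joint passes its speed limit or range.

## Working session

There is one attempt and no reset: what is moved stays moved. The work goes in short steps, Python scripts to look and compute and a tool call to move; the robot and the scene stay as the last step left them, time stands still between calls to the robot, and variables do not carry over. Pictures are saved under pics/ and viewed, at most 14 in all, crops included, and the job is handed in when it is done.

Besides the shell and the picture viewer there is one more tool, called after ">>>" by a JSON object that holds its "op" and its "data", one argument or row to a line. drive_tool: Moves the arm, as the interface text tells. Shifts and turns lie within -1 to 1; 1 stands for 0.15 m of shift or 45 degrees of turn. Its arguments: {"type":"object","properties":{"deltas":{"type":"array"}},"required":["deltas"]}

```bash
ls; mkdir -p pics; python3 - <<'E'
from station import robot
import cv2,numpy as np
o=robot.observe();print(o['t'],o['ee_pos'],o['ee_rot'],o['gripper_width'],robot.grasp_offset)
for c in('top','side','wrist'):
    p=robot.camera_params(c);print(c,{k:np.round(np.array(v),4).tolist() for k,v in p.items()})
for c in('top','side'):
    im=robot.capture(c);cv2.imwrite(f'pics/{c}0.png',im[:,:,::-1])
    for n in('leaf_a','track','lever','collar','vblock','oil','jar','rotor'):
        for d in robot.outline_of(n,c):print(c,n,round(d['p'],2),d['extent'],int(d['pixels'].sum()))
E
```

```text
pics
0.0 [0.23164978 0.49879042 0.40412762] [-1.64630769e-04  2.15687923e-01  9.76462180e-01 -5.50815789e-04] 0.08556235322106326 0.1547
top {'fx': 596.489, 'fy': 596.489, 'cx': 320.9233, 'cy': 241.3188, 'view': [[0.0008, -0.9996, -0.0265, 0.0465], [-0.9988, 0.0005, -0.0493, 0.5214], [0.0493, 0.0265, -0.9984, 1.5413], [0.0, 0.0, 0.0, 1.0]]}
side {'fx': 557.3342, 'fy': 557.3342, 'cx': 317.6777, 'cy': 249.4643, 'view': [[0.8175, -0.5758, -0.0147, -0.4139], [-0.3539, -0.4821, -0.8014, 0.3209], [0.4544, 0.6604, -0.5979, 1.2507], [0.0, 0.0, 0.0, 1.0]]}
wrist {'fx': 415.9953, 'fy': 415.9953, 'cx': 329.9561, 'cy': 241.8863, 'hand_eye': [[0.0013, -0.9657, -0.2597, 0.0648], [1.0, 0.0012, 0.0006, 0.0009], [-0.0003, -0.2597, 0.9657, 0.0305], [0.0, 0.0, 0.0, 1.0]]}
top leaf_a 0.63 [382.7, 216.7, 396.8, 236.0] 207
top leaf_a 0.61 [377.9, 259.2, 384.2, 273.7] 86
top leaf_a 0.5 [436.2, 263.5, 456.4, 281.0] 179
top leaf_a 0.43 [443.3, 214.3, 459.7, 228.9] 126
top track 0.57 [166.4, 221.9, 312.2, 254.0] 2389
top lever 0.92 [255.6, 177.4, 292.9, 195.0] 373
top lever 0.55 [168.5, 221.3, 311.2, 254.9] 2
[... 421 characters left out ...]
, 390.1] 266
side leaf_a 0.48 [359.5, 316.2, 372.6, 331.5] 158
side track 0.63 [396.6, 262.0, 448.4, 303.8] 1088
side track 0.34 [400.5, 266.7, 434.5, 290.6] 389
side lever 0.86 [318.0, 202.0, 341.6, 249.7] 323
side lever 0.56 [451.0, 318.6, 467.6, 347.7] 335
side collar 0.51 [320.4, 214.8, 340.3, 232.7] 155
side collar 0.42 [199.4, 245.0, 220.5, 273.2] 467
side vblock 0.82 [394.5, 260.0, 446.6, 303.4] 1055
side vblock 0.43 [320.7, 217.3, 337.2, 231.7] 165
side oil 0.82 [451.1, 319.5, 467.9, 344.5] 385
side jar 0.8 [203.4, 243.3, 222.6, 271.4] 463
side jar 0.67 [235.5, 181.1, 316.3, 270.3] 1690
side rotor 0.69 [233.6, 180.4, 314.7, 270.3] 1626
side rotor 0.66 [402.2, 266.4, 438.7, 290.5] 420
```

```bash
python3 - <<'E'
import cv2
a=cv2.imread('pics/top0.png')[110:335,150:480];cv2.imwrite('pics/top0c.png',cv2.resize(a,(800,545),interpolation=cv2.INTER_CUBIC))
a=cv2.imread('pics/side0.png')[170:410,190:510];cv2.imwrite('pics/side0c.png',cv2.resize(a,(800,600),interpolation=cv2.INTER_CUBIC))
E
```

```text
(no output)
```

View pics/top0c.png

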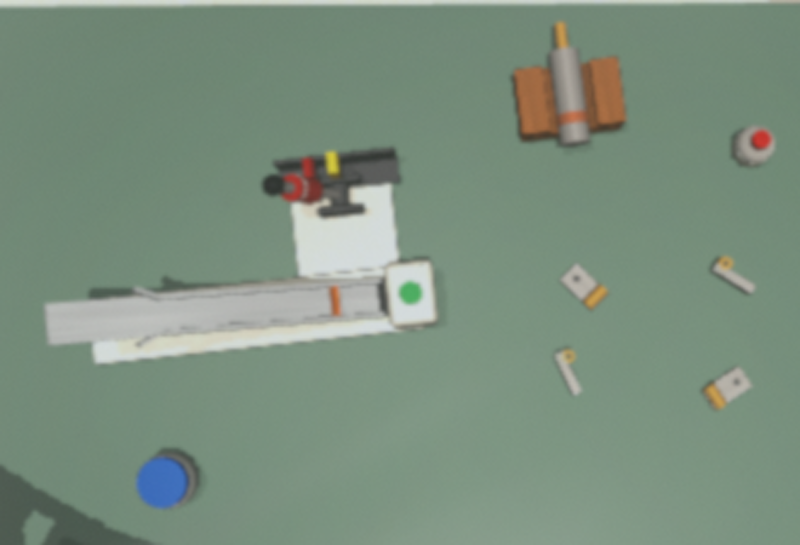

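View pics/side0c.png

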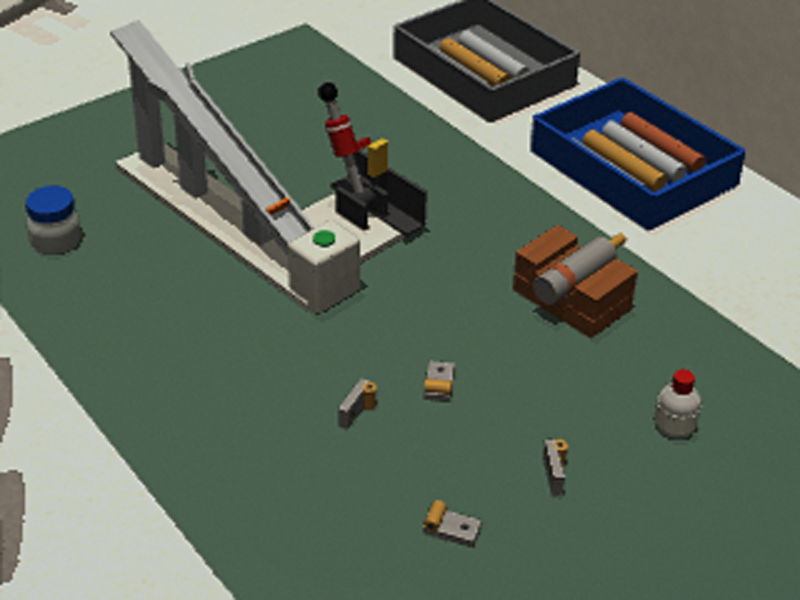

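```bash
cat > h.py <<'E'
from station import robot
import numpy as np, cv2
from scipy.spatial.transform import Rotation as R
def toolT():
    o=robot.observe();q=np.array(o['ee_rot']);T=np.eye(4)
    T[:3,:3]=R.from_quat(q[[1,2,3,0]]).as_matrix();T[:3,3]=o['ee_pos'];return T
def cam(c,T=None):
    "camera-to-world 4x4 and params"
    p=robot.camera_params(c)
    return (np.linalg.inv(p['view']) if 'view' in p else (toolT() if T is None else T)@np.array(p['hand_eye'])),p
def unproj(c,uv,z,T=None):
    M,p=cam(c,T);uv=np.atleast_2d(uv).astype(float)
    d=np.c_[(uv[:,0]-p['cx'])/p['fx'],(uv[:,1]-p['cy'])/p['fy'],np.ones(len(uv))]@M[:3,:3].T
    s=(z-M[2,3])/d[:,2];return M[:3,3]+d*s[:,None]
def proj(c,P,T=None):
    M,p=cam(c,T);X=(np.atleast_2d(P)-M[:3,3])@M[:3,:3]
    return np.c_[X[:,0]/X[:,2]*p['fx']+p['cx'],X[:,1]/X[:,2]*p['fy']+p['cy']]
def go(xyz,yaw=None):
    """deltas to put TCP at xyz with tool-x heading yaw (rad, mod pi): turn first then shift"""
    T=toolT();y0=np.arctan2(T[1,0],T[0,0]);turn=0
    if yaw is not None:
        turn=(y0-yaw+np.pi/2)%np.pi-np.pi/2   # tool z is down: + turn lowers yaw
    A=T[:3,:3]@R.from_rotvec([0,0,turn]).as_matrix()
    s=A.T@(np.array(xyz)-T[:3,3])/.15
    o=robot.observe()
    print('turn units %.3f (deg %.1f, j6 %.2f)'%(turn/np.radians(45),np.degrees(turn),o['joint_pos'][5]),'shift units',s.round(4),'t',o['t'],'pos',T[:3,3].round(4),'yaw',round(np.degrees(y0),2),'w',round(o['gripper_width'],4))
E
python3 - <<'E'
from h import *
f=lambda l:np.array([[150+a/2.424,110+b/2.424] for a,b in l])
e=unproj('top',f([(45,303),(48,344)]),.191);print('upper end',e.round(4).tolist())
g=unproj('top',f([(335,300)]),.08)[0];print('gate',g)
u=e.mean(0);d=(u-g)[:2];print('len',np.linalg.norm(d),293*np.cos(np.radians(25)),'heading',np.degrees(np.arctan2(d[1],d[0])))
print('leaves',unproj('top',f([(582,283),(728,385),(569,372),(735,275)]),.01).round(3).tolist())
print('jar,oil,vb',unproj('top',f([(163,482),(755,145),(570,98)]),.05).round(3).tolist())
go([0.47,.30,.47],np.radians(90))
E
```

```text
upper end [[0.5276, 0.3963, 0.191], [0.4882, 0.3929, 0.191]]
gate [0.53710548 0.12665964 0.08      ]
len 0.2695255373051035 265.5481816017384 heading 96.22564107817617
leaves [[0.56, -0.134, 0.01], [0.45, -0.289, 0.01], [0.464, -0.119, 0.01], [0.568, -0.298, 0.01]]
jar,oil,vb [[0.348, 0.309, 0.05], [0.702, -0.312, 0.05], [0.752, -0.118, 0.05]]
turn units 1.446 (deg 65.1, j6 -0.07) shift units [-1.3254  1.5889 -0.4352] t 0.9 pos [0.2317 0.4988 0.4047] yaw 155.09 w 0.0855
```

>>> {"op": "drive_tool", "data": {
  "deltas": [
    [0,0,-0.2,0.2,85],
    [0,0,-0.235,0.2,85],
    [0,0,0,0.22,85],
    [0,0,0,0.22,85],
    [0,0,0,0.22,85],
    [0,0,0,0.22,85],
    [0,0,0,0,85]
  ]
}}

```text
t: 1.78
ee_pos: [0.2317, 0.4988, 0.4699]
ee_rot: [0.0, 0.659, 0.752, -0.0]
contact_force: [-0.6, -0.0, -0.7]
gripper_width: 0.0848
gripper_force: 0.0
```

```bash
python3 - <<'E'
from h import *
go([0.513,.33,.47],np.radians(96.2))
E
```

```text
turn units 0.030 (deg 1.3, j6 0.94) shift units [-1.3214e+00  1.7431e+00 -4.0000e-04] t 1.775 pos [0.2317 0.4988 0.4699] yaw 97.55 w 0.0848
```

>>> {"op": "drive_tool", "data": {
  "deltas": [
    [-0.22,0.29,0,0.03,85],
    [-0.22,0.29,0,0,85],
    [-0.22,0.29,0,0,85],
    [-0.22,0.29,0,0,85],
    [-0.22,0.29,0,0,85],
    [-0.22,0.29,0,0,85],
    [0,0,0,0,85],
    [0,0,0,0,85]
  ]
}}

```text
t: 2.78
ee_pos: [0.5128, 0.3311, 0.4698]
ee_rot: [-0.0, 0.667, 0.745, -0.0]
contact_force: [-0.5, -0.0, 0.3]
gripper_width: 0.0847
gripper_force: 0.0
```

```bash
python3 - <<'E'
from h import *
go([0.513,.33,.47],np.radians(96.2))
im=robot.capture('wrist')[:,:,::-1];cv2.imwrite('pics/w1.png',im)
for d in robot.outline_of('track','wrist'):print(d['p'],d['extent'])
E
```

```text
turn units 0.002 (deg 0.1, j6 0.40) shift units [-0.0078  0.0008 -0.0015] t 2.775 pos [0.5128 0.3311 0.4698] yaw 96.28 w 0.0847
0.85 [293.7, 129.6, 380.3, 424.8]
```

View pics/w1.png

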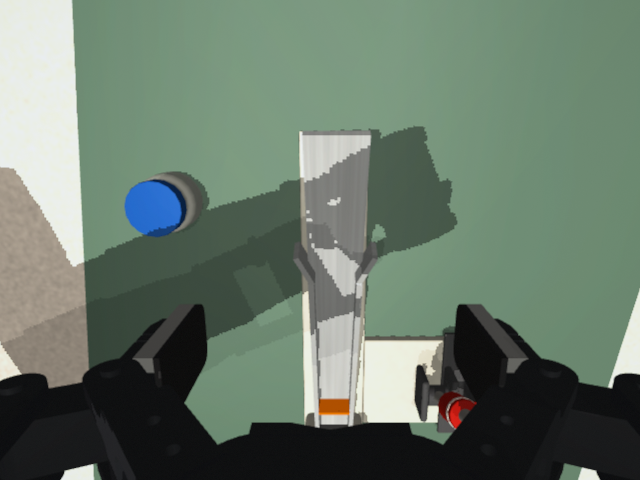

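```bash
cat >> h.py <<'E'
def track(x,y,yaw):
    a=np.radians(25);c,s=np.cos(yaw),np.sin(yaw);T=np.eye(4)
    ux=np.array([c*np.cos(a),s*np.cos(a),np.sin(a)]);uy=np.array([-s,c,0])
    T[:3,:3]=np.c_[ux,uy,np.cross(ux,uy)];T[:3,3]=x,y,.045;return T
E
python3 - <<'E'
from h import *
from scipy.optimize import least_squares
px=np.array([[299,133],[371,132.5],[335,406]])
P=np.array([[.345,.02,0],[.345,-.02,0],[.052,0,.014]])
f=lambda q:(proj('wrist',P@track(*q)[:3,:3].T+track(*q)[:3,3])-px).ravel()
r=least_squares(f,[.54,.08,1.68]);print(r.x,np.degrees(r.x[2]),r.fun.round(1))
T=track(*r.x);w=lambda p:(T[:3,:3]@np.array(p)+T[:3,3]).round(4)
print('load',w([.295,0,0]),'pivot xy',w([.03,-.115,0]),w([.03,.115,0]),'end',w([.345,0,0]))
for s in(.02,-.02):print(proj('wrist',[w([.30,s,0]),w([.27,s,0])]).round(1).tolist())
# collar centroid
for n in('collar','lever'):
  for d in robot.outline_of(n,'top')[:1]:
    v,u=np.nonzero(d['pixels']);print(n,d['p'],u.mean(),v.mean(),unproj('top',[[u.mean(),v.mean()]],.115))
E
```

```text
[0.54636307 0.08653681 1.69026108] 96.8448263483316 [ 1.4 -1.1 -1.4 -1.2  0.   4.6]
load [0.5145 0.352  0.1697] pivot xy [0.6573 0.1272 0.0577] [0.4289 0.0998 0.0577] end [0.5091 0.397  0.1908]
[[304.1, 196.9], [306.1, 233.0]]
[[365.8, 196.4], [363.8, 232.5]]
collar 0.5 275.04117647058825 186.3294117647059 [[0.65149217 0.15654718 0.115     ]]
lever 0.92 274.92225201072387 187.13941018766755 [[0.64949525 0.15683023 0.115     ]]
```

```bash
python3 - <<'E'
from h import *
go([0.45,-.289,.40],np.radians(124))
E
```

```text
turn units -0.616 (deg -27.7, j6 0.41) shift units [-3.199  -2.6577  0.4672] t 2.975 pos [0.5121 0.3317 0.4703] yaw 96.27 w 0.0851
```

>>> {"op": "drive_tool", "data": {
  "deltas": [
    [0,0,0,-0.21,85],
    [0,0,0,-0.2,85],
    [0,0,0,-0.206,85],
    [-0.2666,-0.2215,0,0,85],
    [-0.2666,-0.2215,0,0,85],
    [-0.2666,-0.2215,0,0,85],
    [-0.2666,-0.2215,0,0,85],
    [-0.2666,-0.2215,0,0,85],
    [-0.2666,-0.2215,0,0,85],
    [-0.2666,-0.2215,0,0,85],
    [-0.2666,-0.2215,0,0,85],
    [-0.2666,-0.2215,0.12,0,85],
    [-0.2666,-0.2215,0.12,0,85],
    [-0.2666,-0.2215,0.12,0,85],
    [-0.2666,-0.2215,0.11,0,85],
    [0,0,0,0,85],
    [0,0,0,0,85]
  ]
}}

```text
t: 5.1
ee_pos: [0.4495, -0.2889, 0.3998]
ee_rot: [0.0, 0.47, 0.883, 0.0]
contact_force: [0.2, 0.2, 0.4]
gripper_width: 0.0851
gripper_force: 0.0
```

```bash
python3 - <<'E'
from h import *
go([0.45,-.289,.40],np.radians(124))
im=robot.capture('wrist');cv2.imwrite('pics/w2.png',im[:,:,::-1])
hsv=cv2.cvtColor(im,cv2.COLOR_RGB2HSV)
for d in robot.outline_of('leaf_a','wrist'):
    m=d['pixels'];v,u=np.nonzero(m);h=hsv[m];b=(h[:,1]>120)&(h[:,0]>12)&(h[:,0]<32)
    print(round(d['p'],2),d['extent'],m.sum(),b.sum(),unproj('wrist',[[u.mean(),v.mean()]],.01).round(4))
E
```

```text
turn units -0.002 (deg -0.1, j6 -1.23) shift units [-0.0023  0.0028 -0.0015] t 5.1 pos [ 0.4495 -0.2889  0.3998] yaw 123.91 w 0.0851
0.9 [433.0, 26.5, 501.6, 62.0] 1674 364 [[ 0.4702 -0.1154  0.01  ]]
0.76 [505.0, 109.4, 572.3, 151.6] 1962 560 [[ 0.5583 -0.1359  0.01  ]]
0.75 [314.0, 181.4, 346.9, 233.7] 1654 477 [[ 0.4504 -0.2867  0.01  ]]
0.65 [405.7, 266.4, 468.1, 304.2] 1301 136 [[ 0.573 -0.293  0.01 ]]
```

View pics/w2.png

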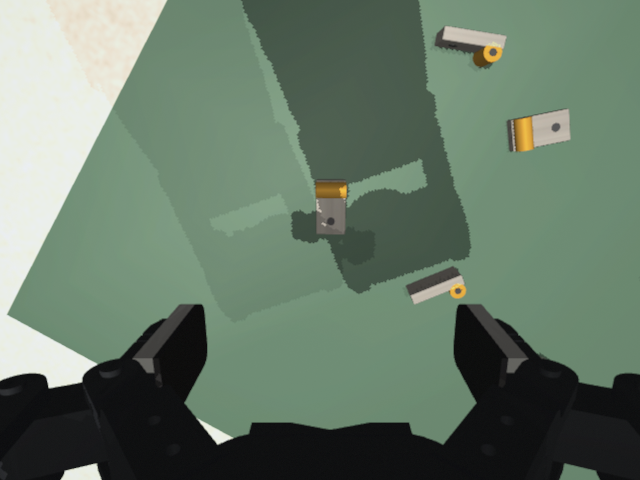

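```bash
cat >> h.py <<'E'
def leaves():
    "flat-leaf poses from a fresh wrist picture: list of (xy origin, yaw deg, brass frac, p)"
    T=toolT();im=robot.capture('wrist');hsv=cv2.cvtColor(im,cv2.COLOR_RGB2HSV);out=[]
    for d in robot.outline_of('leaf_a','wrist'):
        m=d['pixels']
        b=m&(hsv[:,:,1]>130)&(hsv[:,:,0]>10)&(hsv[:,:,0]<32)
        st=m&~cv2.dilate(b.astype(np.uint8),np.ones((3,3))).astype(bool)
        if b.sum()<30 or st.sum()<30: print('skip',d['p'],d['extent']);continue
        pb=unproj('wrist',np.argwhere(b)[:,::-1],.017,T)[:,:2]
        ps=unproj('wrist',np.argwhere(st)[:,::-1],.010,T)[:,:2]
        dr=pb.mean(0)-ps.mean(0);y=np.arctan2(*dr[::-1])
        r=cv2.minAreaRect((unproj('wrist',np.argwhere(m)[:,::-1],.010,T)[:,:2]*1000).astype(np.float32))
        bx=cv2.boxPoints(r);e=bx[1]-bx[0];e2=bx[2]-bx[1];e=e if np.linalg.norm(e)>np.linalg.norm(e2) else e2
        yr=np.arctan2(e[1],e[0]);yr=y+((yr-y+np.pi/2)%np.pi-np.pi/2)
        dy=np.array([np.cos(yr),np.sin(yr)]);c=pb.mean(0)-.016*dy
        print('leaf c(rect)',(np.array(r[0])/1000).round(4),'c(barrel)',c.round(4),'yaw bs %.1f rect %.1f'%(np.degrees(y),np.degrees(yr)),'size',np.round(r[1],1),'p',round(d['p'],2))
        out.append((c,yr))
    return out
E
python3 - <<'E'
from h import *
leaves()
go([0.45,-.2867,.176],np.radians(124))
E
```

```text
leaf c(rect) [ 0.5747 -0.2965] c(barrel) [ 0.5803 -0.2997] yaw bs 23.2 rect 58.1 size [50.6 32. ] p 0.75
leaf c(rect) [ 0.5582 -0.1372] c(barrel) [ 0.5584 -0.1364] yaw bs -134.1 rect -134.9 size [51.3 27.8] p 0.71
leaf c(rect) [ 0.4694 -0.1194] c(barrel) [ 0.4696 -0.126 ] yaw bs -10.8 rect 25.7 size [55.  25.4] p 0.61
leaf c(rect) [ 0.4502 -0.2881] c(barrel) [ 0.4507 -0.2875] yaw bs 122.4 rect 124.0 size [27.7 48.8] p 0.59
turn units -0.001 (deg -0.0, j6 -1.23) shift units [0.0104 0.0089 1.4938] t 5.3 pos [ 0.4496 -0.2886  0.4001] yaw 123.95 w 0.0849
```

>>> {"op": "drive_tool", "data": {
  "deltas": [
    [0.02,0.005,0.3,0,60],
    [0,0,0.35,0,50],
    [0,0,0.35,0,50],
    [0,0,0.3,0,50],
    [0,0,0.19,0,50],
    [0,0,0,0,50],
    [0,0,0,0,24],
    [0,0,0,0,20],
    [0,0,0,0,20],
    [0,0,0,0,20],
    [0,0,0,0,20],
    [0,0,0,0,20]
  ]
}}

```text
t: 6.8
ee_pos: [0.4487, -0.2869, 0.1779]
ee_rot: [0.002, 0.47, 0.882, -0.0]
contact_force: [-0.1, 2.4, 5.7]
gripper_width: 0.0236
gripper_force: 59.3
```

>>> {"op": "drive_tool", "data": {
  "deltas": [
    [0,0,-0.1,0,20],
    [0,0,-0.3,0,20],
    [0,0,-0.35,0,20],
    [0,0,-0.35,0,20],
    [0,0,-0.35,0,20],
    [0,0,-0.2,0,20],
    [0,0,0,0,20]
  ]
}}

```text
t: 7.68
ee_pos: [0.4478, -0.2864, 0.4271]
ee_rot: [0.003, 0.471, 0.882, -0.0]
contact_force: [0.3, -0.1, -1.2]
gripper_width: 0.024
gripper_force: 59.2
```

```bash
python3 - <<'E'
from h import *
# grip 3 mm to barrel side -> same offset at the load spot
a=np.radians(96.6);go([.5145+.003*np.cos(a),.352+.003*np.sin(a),.40],a)
im=robot.capture('wrist');cv2.imwrite('pics/w3.png',im[:,:,::-1])
E
```

```text
turn units 0.606 (deg 27.3, j6 -1.23) shift units [4.1974 0.9303 0.1678] t 7.675 pos [ 0.4478 -0.2864  0.4271] yaw 123.86 w 0.024
```

View pics/w3.png

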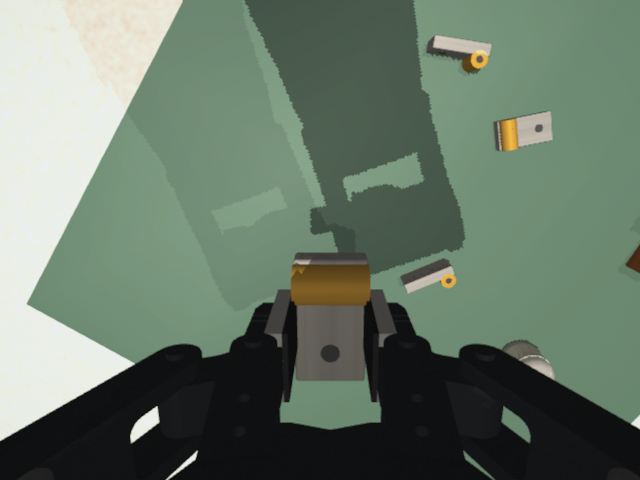

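>>> {"op": "drive_tool", "data": {
  "deltas": [
    [0,0,0,0.2,20],
    [0,0,0,0.2,20],
    [0,0,0,0.206,20],
    [0.35,0.0775,0,0,20],
    [0.35,0.0775,0,0,20],
    [0.35,0.0775,0,0,20],
    [0.35,0.0775,0,0,20],
    [0.35,0.0775,0,0,20],
    [0.35,0.0775,0,0,20],
    [0.35,0.0775,0,0,20],
    [0.35,0.0775,0,0,20],
    [0.35,0.0775,0,0,20],
    [0.35,0.0775,0,0,20],
    [0.35,0.0775,0,0,20],
    [0.34,0.0775,0,0,20],
    [0,0,0.1,0,20],
    [0,0,0,0,20],
    [0,0,0,0,20]
  ]
}}

```text
t: 9.98
ee_pos: [0.5149, 0.3526, 0.4086]
ee_rot: [-0.0, 0.666, 0.746, -0.0]
contact_force: [-0.0, -0.6, -0.8]
gripper_width: 0.0241
gripper_force: 59.3
```

```bash
python3 - <<'E'
from h import *
a=np.radians(96.6);go([.5145+.003*np.cos(a),.352+.003*np.sin(a),.40],a)
im=robot.capture('wrist');cv2.imwrite('pics/w4.png',im[:,:,::-1])
E
```

```text
turn units -0.002 (deg -0.1, j6 0.43) shift units [ 0.0165 -0.0028  0.0576] t 9.975 pos [0.5149 0.3526 0.4086] yaw 96.52 w 0.0241
```

View pics/w4.png

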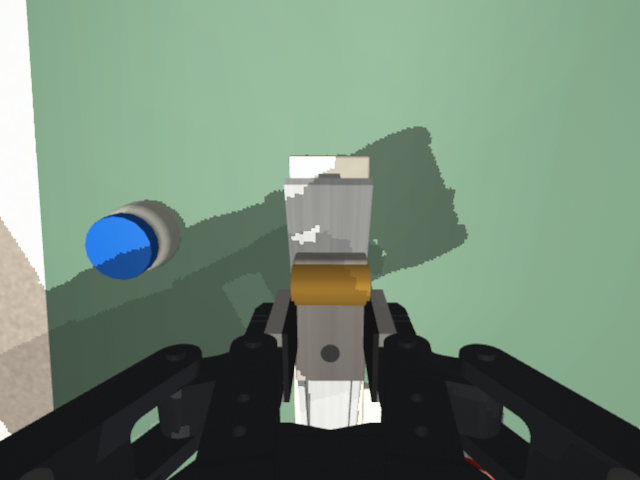

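>>> {"op": "drive_tool", "data": {
  "deltas": [
    [0,0,0.15,0,20],
    [0,0,0.1,0,20],
    [0,0,0.05,0,20],
    [0,0,0.02,0,20],
    [0,0,0,0,20]
  ]
}}

```text
t: 10.65
ee_pos: [0.5148, 0.3536, 0.3608]
ee_rot: [0.0, 0.665, 0.747, 0.0]
contact_force: [-0.6, -0.0, -0.6]
gripper_width: 0.0238
gripper_force: 59.3
```

>>> {"op": "drive_tool", "data": {
  "deltas": [
    [0,0,0.013,0,20],
    [0,0,0.013,0,20],
    [0,0,0,0,20]
  ]
}}

```text
t: 11.02
ee_pos: [0.5147, 0.3535, 0.359]
ee_rot: [0.001, 0.665, 0.747, 0.001]
contact_force: [-4.3, -4.2, 15.1]
gripper_width: 0.024
gripper_force: 61.2
```

>>> {"op": "drive_tool", "data": {
  "deltas": [
    [0,0,0.013,0,20],
    [0,0,0,0,20]
  ]
}}

```text
t: 11.28
ee_pos: [0.5148, 0.3534, 0.3585]
ee_rot: [0.001, 0.665, 0.747, 0.002]
contact_force: [-7.6, -8.5, 24.9]
gripper_width: 0.0239
gripper_force: 62.4
```

>>> {"op": "drive_tool", "data": {
  "deltas": [
    [0,0,0.013,0,20],
    [0,0,0,0,20]
  ]
}}

```text
t: 11.52
ee_pos: [0.5153, 0.353, 0.3576]
ee_rot: [0.002, 0.666, 0.746, 0.003]
contact_force: [-3.0, -11.2, 29.6]
gripper_width: 0.0238
gripper_force: 63.7
```

>>> {"op": "drive_tool", "data": {
  "deltas": [
    [0,0,-0.026,0,20],
    [0,0,-0.013,0,20],
    [0,0,0,0,20]
  ]
}}

```text
t: 11.9
ee_pos: [0.5148, 0.3536, 0.3589]
ee_rot: [0.0, 0.665, 0.747, 0.0]
contact_force: [1.0, -2.0, 6.6]
gripper_width: 0.0238
gripper_force: 60.7
```

>>> {"op": "drive_tool", "data": {
  "deltas": [
    [0,0,0,0,28],
    [0,0,0,0,32],
    [0,0,0,0,32],
    [0,0,0,0,34],
    [0,0,0,0,34],
    [0,0,0,0,34],
    [0,0,0,0,34]
  ]
}}

```text
t: 12.78
ee_pos: [0.5147, 0.3536, 0.3585]
ee_rot: [0.0, 0.665, 0.747, -0.0]
contact_force: [0.1, -0.3, 0.5]
gripper_width: 0.0341
gripper_force: 0.0
```

```bash
python3 - <<'E'
from h import *
im=robot.capture('side');a=im[150:290,220:400,::-1]
w=robot.capture('wrist')[:,:,::-1]
cv2.imwrite('pics/m5.png',np.hstack([cv2.resize(a,(540,420),interpolation=cv2.INTER_CUBIC),cv2.resize(w[240:480,260:400],(245,420))]))
E
```

```text
(no output)
```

View pics/m5.png

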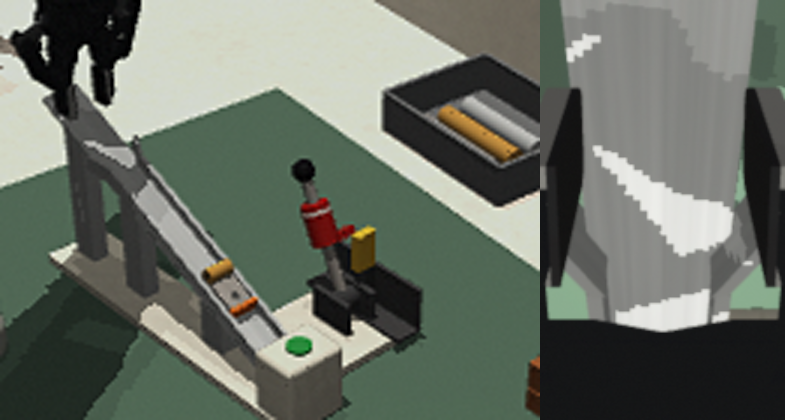

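```bash
python3 - <<'E'
from h import *
y=np.radians(123.95);c,s=np.cos(y),np.sin(y)
T=np.array([[c,s,0,.4496],[s,-c,0,-.2886],[0,0,-1,.4001],[0,0,0,1.]])
for n,p in(('leaf3',[(441,33),(505,42),(492,52)]),('leaf4',[(411,296),(463,277),(459,291)])):
    q=unproj('wrist',p,.026,T)[:,:2];print(n,q.round(4).tolist(),np.linalg.norm(q[1]-q[0]),np.degrees(np.arctan2(*(q[1]-q[0])[::-1])),'mid',q[:2].mean(0).round(4))
go([.47,-.20,.33],np.radians(19+90))
E
```

```text
leaf3 [[0.4435, -0.1278], [0.4876, -0.1055], [0.4839, -0.1164]] 0.049318605907169855 26.78015327628209 mid [ 0.4656 -0.1166]
leaf4 [[0.5527, -0.3107], [0.5797, -0.2709], [0.585, -0.2832]] 0.04804889537279601 55.81487874767431 mid [ 0.5662 -0.2908]
turn units -0.276 (deg -12.4, j6 0.43) shift units [-3.3927 -1.4832  0.1899] t 12.875 pos [0.5147 0.3536 0.3585] yaw 96.59 w 0.0342
```

>>> {"op": "drive_tool", "data": {
  "deltas": [
    [0,0,-0.2,0,34],
    [0,0,-0.27,0,20],
    [0,0,0,0.2216,0],
    [0,0,0,0.2216,0],
    [0,0,0,0.2216,0],
    [0,0,0,0.2216,0],
    [0,0,0,0.2216,0],
    [0,0,0,0.2216,0],
    [0,0,0,0.2216,0],
    [0,0,0,0,0]
  ]
}}

```text
t: 14.12
ee_pos: [0.5147, 0.3536, 0.429]
ee_rot: [0.0, 0.973, 0.232, -0.0]
contact_force: [0.9, 0.7, -1.0]
gripper_width: 0.0001
gripper_force: 0.0
```

```bash
python3 - <<'E'
from h import *
go([.4733,-.143,.26],np.radians(26.8))
E
```

```text
turn units 0.001 (deg 0.0, j6 1.65) shift units [-1.7389  2.8307  1.1266] t 14.125 pos [0.5147 0.3536 0.429 ] yaw 26.85 w 0.0001
```

>>> {"op": "drive_tool", "data": {
  "deltas": [
    [-0.174,0.283,0,0,0],
    [-0.174,0.283,0,0,0],
    [-0.174,0.283,0,0,0],
    [-0.174,0.283,0,0,0],
    [-0.174,0.283,0,0,0],
    [-0.174,0.283,0,0,0],
    [-0.174,0.283,0,0,0],
    [-0.174,0.283,0,0,0],
    [-0.174,0.283,0,0,0],
    [-0.173,0.283,0,0,0],
    [0,0,0.3,0,0],
    [0,0,0.35,0,0],
    [0,0,0.35,0,0],
    [0,0,0.12,0,0],
    [0,0,0,0,0]
  ]
}}

```text
t: 16.0
ee_pos: [0.473, -0.1429, 0.2601]
ee_rot: [-0.001, 0.972, 0.233, -0.001]
contact_force: [0.7, -0.1, 0.6]
gripper_width: 0.0002
gripper_force: 0.0
```

```bash
python3 - <<'E'
from h import *
go([.4733,-.143,.191],np.radians(26.8))
im=robot.capture('wrist')[:,:,::-1];cv2.imwrite('pics/w6.png',im)
E
```

```text
turn units 0.004 (deg 0.2, j6 0.73) shift units [0.0023 0.0024 0.4605] t 16.0 pos [ 0.473  -0.1429  0.2601] yaw 26.99 w 0.0002
```

View pics/w6.png

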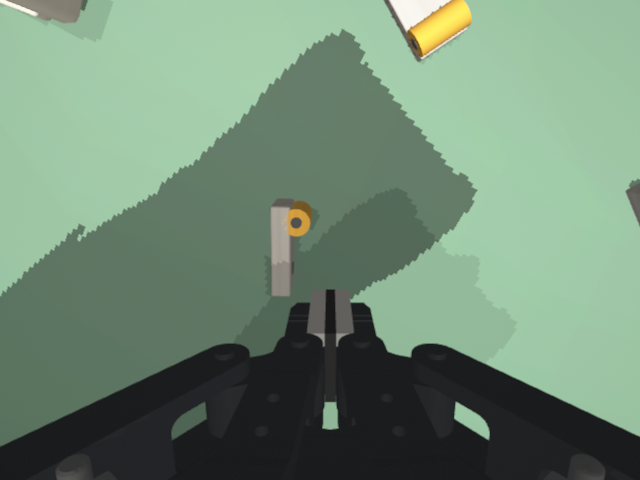

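>>> {"op": "drive_tool", "data": {
  "deltas": [
    [0.02,0,0.2,0,0],
    [0,0,0.2,0,0],
    [0,0,0.06,0,0],
    [0,0,0,0,0],
    [0,-0.025,0,0,0],
    [0,-0.025,0,0,0],
    [0,-0.025,0,0,0],
    [0,-0.025,0,0,0],
    [0,-0.025,0,0,0],
    [0,-0.015,0,0,0],
    [0,0,0,0,0],
    [0,0,-0.3,0,0],
    [0,0,-0.35,0,0],
    [0,0,-0.25,0,0],
    [0,0,0,0,0]
  ]
}}

```text
t: 17.92
ee_pos: [0.4666, -0.1229, 0.3296]
ee_rot: [0.001, 0.973, 0.232, 0.002]
contact_force: [-0.1, -0.4, -1.3]
gripper_width: 0.0
gripper_force: 0.0
```

```bash
python3 - <<'E'
from h import *
leaves()
ex=np.array([.562,.827]);ez=np.array([.827,-.562]);c=np.array([.5662,-.2908])
p=c-.005*ex+.027*ez;go([*p,.26],np.radians(55.8))
E
```

```text
leaf c(rect) [ 0.5734 -0.3   ] c(barrel) [ 0.5783 -0.3011] yaw bs 25.6 rect 57.0 size [61.2 33.9] p 0.96
leaf c(rect) [ 0.4593 -0.1   ] c(barrel) [ 0.4595 -0.1007] yaw bs 26.5 rect 28.7 size [49.7 27.9] p 0.9
leaf c(rect) [ 0.6056 -0.1224] c(barrel) [ 0.6046 -0.1223] yaw bs -116.3 rect -119.0 size [48.2 31.9] p 0.79
turn units -0.645 (deg -29.0, j6 0.77) shift units [-0.5847  1.3612  0.443 ] t 18.025 pos [ 0.4662 -0.1228  0.3265] yaw 26.78 w 0.0003
```

>>> {"op": "drive_tool", "data": {
  "deltas": [
    [0,0,0,-0.215,0],
    [0,0,0,-0.215,0],
    [0,0,0,-0.215,0],
    [-0.146,0.345,0,0,0],
    [-0.146,0.345,0,0,0],
    [-0.146,0.345,0,0,0],
    [-0.146,0.346,0,0,0],
    [0,0,0.3,0,0],
    [0,0,0.14,0,0],
    [0,0,0,0,0]
  ]
}}

```text
t: 19.27
ee_pos: [0.5881, -0.3111, 0.2588]
ee_rot: [-0.002, 0.884, 0.468, -0.001]
contact_force: [-0.1, -0.2, -1.2]
gripper_width: 0.0001
gripper_force: 0.0
```

```bash
python3 - <<'E'
from h import *
go([*(np.array([.5662,-.2908])-.005*np.array([.562,.827])+.030*np.array([.827,-.562])),.191],np.radians(55.8))
im=robot.capture('wrist');cv2.imwrite('pics/w7.png',im[100:400,160:480,::-1])
for d in robot.outline_of('leaf_a','wrist')[:2]:print(d['p'],d['extent'])
E
```

```text
turn units 0.001 (deg 0.0, j6 0.05) shift units [-0.0033  0.0048  0.4518] t 19.275 pos [ 0.5881 -0.3111  0.2588] yaw 55.83 w 0.0001
0.76 [264.6, 201.0, 315.0, 305.7]
```

View pics/w7.png

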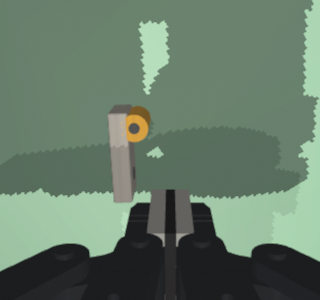

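>>> {"op": "drive_tool", "data": {
  "deltas": [
    [0.015,0,0.2,0,0],
    [0,0,0.2,0,0],
    [0,0,0.052,0,0],
    [0,0,0,0,0],
    [0,-0.025,0,0,0],
    [0,-0.025,0,0,0],
    [0,-0.025,0,0,0],
    [0,-0.025,0,0,0],
    [0,-0.025,0,0,0],
    [0,-0.02,0,0,0],
    [0,0,0,0,0],
    [0,0,-0.3,0,30],
    [0,0,-0.35,0,60],
    [0,0,-0.25,0,60],
    [0,0,0,0,60]
  ]
}}

```text
t: 21.25
ee_pos: [0.572, -0.2976, 0.3315]
ee_rot: [0.002, 0.884, 0.468, 0.001]
contact_force: [-0.7, -0.3, -1.0]
gripper_width: 0.0599
gripper_force: 0.0
```

```bash
python3 - <<'E'
from h import *
for c,y in leaves():
    print(np.degrees(y));go([*(c+.003*np.array([np.cos(y),np.sin(y)])),.177],y)
E
```

```text
leaf c(rect) [ 0.593  -0.1413] c(barrel) [ 0.6071 -0.1503] yaw bs 89.0 rect 146.0 size [ 8.5 30. ] p 0.89
leaf c(rect) [ 0.46   -0.1016] c(barrel) [ 0.4614 -0.1041] yaw bs 31.6 rect 27.9 size [49.  33.8] p 0.79
leaf c(rect) [ 0.5532 -0.2835] c(barrel) [ 0.5541 -0.2844] yaw bs 63.2 rect 64.6 size [49.5 28.8] p 0.67
145.97362314001893
turn units 1.996 (deg 89.8, j6 0.06) shift units [-0.3727 -0.9449  1.0044] t 21.35 pos [ 0.5717 -0.2975  0.3276] yaw 55.81 w 0.0598
27.91954911930226
turn units 0.620 (deg 27.9, j6 0.06) shift units [-0.0261 -1.4827  1.005 ] t 21.35 pos [ 0.5717 -0.2975  0.3276] yaw 55.81 w 0.0598
64.57935664020052
turn units -0.195 (deg -8.8, j6 0.06) shift units [ 0.0481 -0.1423  1.0042] t 21.35 pos [ 0.5717 -0.2975  0.3276] yaw 55.81 w 0.0598
```

>>> {"op": "drive_tool", "data": {
  "deltas": [
    [0,0,0,-0.19,60],
    [0.05,-0.142,0.2,0,55],
    [0,0,0.35,0,50],
    [0,0,0.3,0,50],
    [0,0,0.15,0,50],
    [0,0,0,0,50],
    [0,0,0,0,24],
    [0,0,0,0,20],
    [0,0,0,0,20],
    [0,0,0,0,20],
    [0,0,0,0,20]
  ]
}}

```text
t: 22.72
ee_pos: [0.556, -0.2817, 0.1794]
ee_rot: [0.001, 0.846, 0.533, 0.0]
contact_force: [-1.2, 0.6, 6.3]
gripper_width: 0.0239
gripper_force: 59.7
```

>>> {"op": "drive_tool", "data": {
  "deltas": [
    [0,0,-0.1,0,20],
    [0,0,-0.3,0,20],
    [0,0,-0.35,0,20],
    [0,0,-0.35,0,20],
    [0,0,-0.35,0,20],
    [0,0,-0.2,0,20],
    [0,0,0,0,20]
  ]
}}

```text
t: 23.6
ee_pos: [0.5554, -0.2814, 0.429]
ee_rot: [0.002, 0.846, 0.533, 0.001]
contact_force: [0.1, 0.8, -2.2]
gripper_width: 0.0239
gripper_force: 59.3
```

```bash
python3 - <<'E'
from h import *
a=np.radians(96.6);go([.5145+.002*np.cos(a),.352+.002*np.sin(a),.41],a)
im=robot.capture('wrist');cv2.imwrite('pics/w8.png',im[220:420,230:430,::-1])
E
```

```text
turn units -0.716 (deg -32.2, j6 -0.08) shift units [4.2396 0.214  0.1147] t 23.6 pos [ 0.5554 -0.2814  0.429 ] yaw 64.36 w 0.0239
```

View pics/w8.png

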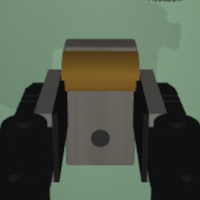

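>>> {"op": "drive_tool", "data": {
  "deltas": [
    [0,0,0,-0.18,20],
    [0,0,0,-0.18,20],
    [0,0,0,-0.18,20],
    [0,0,0,-0.176,20],
    [0.353,0.018,0,0,20],
    [0.353,0.018,0,0,20],
    [0.353,0.018,0,0,20],
    [0.353,0.018,0,0,20],
    [0.353,0.018,0,0,20],
    [0.353,0.018,0,0,20],
    [0.353,0.018,0,0,20],
    [0.353,0.018,0,0,20],
    [0.353,0.018,0,0,20],
    [0.353,0.018,0,0,20],
    [0.353,0.018,0,0,20],
    [0.353,0.018,0,0,20],
    [0,0,0.1,0,20],
    [0,0,0,0,20]
  ]
}}

```text
t: 25.9
ee_pos: [0.5151, 0.3531, 0.408]
ee_rot: [-0.001, 0.665, 0.747, -0.002]
contact_force: [-0.4, -0.8, -0.7]
gripper_width: 0.0238
gripper_force: 59.3
```

```bash
python3 - <<'E'
from h import *
a=np.radians(96.6);go([.5145+.002*np.cos(a),.352+.002*np.sin(a),.361],a)
E
```

```text
turn units -0.000 (deg -0.0, j6 0.43) shift units [ 0.0073 -0.0033  0.3136] t 25.9 pos [0.5151 0.3531 0.408 ] yaw 96.59 w 0.0238
```

>>> {"op": "drive_tool", "data": {
  "deltas": [
    [0,-0.003,0.15,0,20],
    [0,0,0.1,0,20],
    [0,0,0.06,0,20],
    [0,0,0,0,20],
    [0,0,0,0,20]
  ]
}}

```text
t: 26.52
ee_pos: [0.5148, 0.3532, 0.3649]
ee_rot: [0.0, 0.665, 0.746, 0.0]
contact_force: [0.3, -0.2, -0.8]
gripper_width: 0.0241
gripper_force: 59.3
```

>>> {"op": "drive_tool", "data": {
  "deltas": [
    [0,0,0.025,0,20],
    [0,0,0,0,20]
  ]
}}

```text
t: 26.78
ee_pos: [0.5147, 0.3532, 0.3603]
ee_rot: [-0.0, 0.665, 0.747, -0.0]
contact_force: [-0.5, -0.6, 0.4]
gripper_width: 0.0238
gripper_force: 59.3
```

Now release, rise, and check.

>>> {"op": "drive_tool", "data": {
  "deltas": [
    [0,0,0,0,28],
    [0,0,0,0,32],
    [0,0,0,0,32],
    [0,0,0,0,34],
    [0,0,0,0,34],
    [0,0,0,0,34],
    [0,0,-0.2,0,34],
    [0,0,-0.27,0,50],
    [0,0,0,0,60]
  ]
}}

```text
t: 27.9
ee_pos: [0.5146, 0.3532, 0.4344]
ee_rot: [0.001, 0.665, 0.747, 0.003]
contact_force: [-0.1, 0.3, -0.4]
gripper_width: 0.0598
gripper_force: 0.0
```

```bash
python3 - <<'E'
from h import *
im=robot.capture('side')
for d in robot.outline_of('leaf_a','side'):print(round(d['p'],2),d['extent'])
hsv=cv2.cvtColor(im,cv2.COLOR_RGB2HSV)[150:290,220:320]
m=((hsv[:,:,1]>130)&(hsv[:,:,0]>12)&(hsv[:,:,0]<32)&(hsv[:,:,2]>60)).astype(np.uint8)
n,_,st,c=cv2.connectedComponentsWithStats(m);print([(s[4],(q+[220,150]).round(1).tolist()) for s,q in zip(st[1:],c[1:]) if s[4]>8])
T=track(.54636,.08654,np.radians(96.6))
for i in range(4):print('expect barrel',proj('side',[T[:3,:3]@[.078+.048*i+.016,0,.013]+T[:3,3]]).round(1))
go([*(np.array([.460,-.1015])+.003*np.array([.885,.466])),.30],np.radians(27.7))
E
```

```text
0.68 [278.6, 224.9, 290.3, 238.8]
0.65 [371.2, 306.2, 382.3, 320.1]
0.61 [290.3, 238.1, 301.3, 250.9]
0.59 [315.2, 318.8, 334.2, 339.2]
[(np.int32(35), [282.0, 227.0]), (np.int32(35), [292.8, 239.2])]
expect barrel [[291.9 239.9]]
expect barrel [[281.7 227.4]]
expect barrel [[271.6 215.1]]
expect barrel [[261.8 203. ]]
turn units 1.531 (deg 68.9, j6 0.43) shift units [-1.7116  2.5145  0.8715] t 28.0 pos [0.5146 0.3532 0.4307] yaw 96.58 w 0.0602
```

>>> {"op": "drive_tool", "data": {
  "deltas": [
    [0,0,0,0.2187,60],
    [0,0,0,0.2187,60],
    [0,0,0,0.2187,60],
    [0,0,0,0.2187,60],
    [0,0,0,0.2187,60],
    [0,0,0,0.2187,60],
    [0,0,0,0.2187,60],
    [-0.19,0.2794,0,0,60],
    [-0.19,0.2794,0,0,60],
    [-0.19,0.2794,0,0,60],
    [-0.19,0.2794,0,0,60],
    [-0.19,0.2794,0,0,60],
    [-0.19,0.2794,0,0,60],
    [-0.19,0.2794,0,0,60],
    [-0.19,0.2794,0,0,60],
    [-0.19,0.2794,0,0,60],
    [0,0,0.35,0,60],
    [0,0,0.35,0,60],
    [0,0,0.17,0,60],
    [0,0,0,0,60]
  ]
}}

```text
t: 30.5
ee_pos: [0.4623, -0.0998, 0.2983]
ee_rot: [-0.001, 0.971, 0.239, -0.002]
contact_force: [1.0, 0.1, 0.9]
gripper_width: 0.0603
gripper_force: 0.0
```

```bash
python3 - <<'E'
from h import *
for c,y in leaves():
    go([*(c+.003*np.array([np.cos(y),np.sin(y)])),.177],y)
E
```

```text
leaf c(rect) [ 0.6058 -0.1228] c(barrel) [ 0.6048 -0.1221] yaw bs -114.7 rect -120.3 size [48.2 33.5] p 0.84
leaf c(rect) [ 0.4597 -0.0996] c(barrel) [ 0.4594 -0.1001] yaw bs 25.7 rect 27.0 size [49.1 27.2] p 0.77
turn units -0.710 (deg -32.0, j6 0.80) shift units [0.33   0.8905 0.8264] t 30.6 pos [ 0.463  -0.0999  0.3009] yaw 27.69 w 0.0599
turn units 0.016 (deg 0.7, j6 0.80) shift units [-0.0018 -0.0099  0.8263] t 30.6 pos [ 0.463  -0.0999  0.3009] yaw 27.69 w 0.0599
```

>>> {"op": "drive_tool", "data": {
  "deltas": [
    [0,-0.01,0.25,0.015,55],
    [0,0,0.3,0,50],
    [0,0,0.2,0,50],
    [0,0,0.075,0,50],
    [0,0,0,0,50],
    [0,0,0,0,24],
    [0,0,0,0,20],
    [0,0,0,0,20],
    [0,0,0,0,20],
    [0,0,0,0,20],
    [0,0,-0.1,0,20],
    [0,0,-0.3,0,20],
    [0,0,-0.35,0,20],
    [0,0,-0.35,0,20],
    [0,0,-0.35,0,20],
    [0,0,-0.2,0,20],
    [0,0,0,0,20]
  ]
}}

```text
t: 32.72
ee_pos: [0.4617, -0.0984, 0.4274]
ee_rot: [0.001, 0.972, 0.234, 0.002]
contact_force: [0.1, 0.4, -1.1]
gripper_width: 0.0241
gripper_force: 59.4
```

```bash
python3 - <<'E'
from h import *
a=np.radians(96.6);go([.5145+.003*np.cos(a),.352+.003*np.sin(a),.41],a)
E
```

```text
turn units -1.546 (deg -69.6, j6 0.81) shift units [2.9626 0.6944 0.1129] t 32.725 pos [ 0.4617 -0.0984  0.4274] yaw 27.02 w 0.0241
```

>>> {"op": "drive_tool", "data": {
  "deltas": [
    [0,0,0,-0.2209,20],
    [0,0,0,-0.2209,20],
    [0,0,0,-0.2209,20],
    [0,0,0,-0.2209,20],
    [0,0,0,-0.2209,20],
    [0,0,0,-0.2209,20],
    [0,0,0,-0.2209,20],
    [0.3292,0.0772,0,0,20],
    [0.3292,0.0772,0,0,20],
    [0.3292,0.0772,0,0,20],
    [0.3292,0.0772,0,0,20],
    [0.3292,0.0772,0,0,20],
    [0.3292,0.0772,0,0,20],
    [0.3292,0.0772,0,0,20],
    [0.3292,0.0772,0,0,20],
    [0.3292,0.0772,0,0,20],
    [0,0,0.11,0,20],
    [0,0,0,0,20]
  ]
}}

```text
t: 34.98
ee_pos: [0.5144, 0.3544, 0.4054]
ee_rot: [-0.001, 0.665, 0.747, -0.002]
contact_force: [0.4, -1.0, -0.3]
gripper_width: 0.0241
gripper_force: 59.4
```

```bash
python3 - <<'E'
from h import *
a=np.radians(96.6);go([.5145+.003*np.cos(a),.352+.003*np.sin(a),.361],a)
E
```

```text
turn units 0.000 (deg 0.0, j6 0.43) shift units [ 0.0044 -0.0003  0.2963] t 34.975 pos [0.5144 0.3544 0.4054] yaw 96.6 w 0.0241
```

>>> {"op": "drive_tool", "data": {
  "deltas": [
    [0,0,0.15,0,20],
    [0,0,0.1,0,20],
    [0,0,0.04,0,20],
    [0,0,0.013,0,20],
    [0,0,0,0,20],
    [0,0,0,0,20]
  ]
}}

```text
t: 35.72
ee_pos: [0.5146, 0.3549, 0.3628]
ee_rot: [0.0, 0.665, 0.747, 0.0]
contact_force: [1.1, 0.3, 0.0]
gripper_width: 0.0242
gripper_force: 59.4
```

>>> {"op": "drive_tool", "data": {
  "deltas": [
    [0,0,0.01,0,20],
    [0,0,0,0,28],
    [0,0,0,0,32],
    [0,0,0,0,32],
    [0,0,0,0,34],
    [0,0,0,0,34],
    [0,0,0,0,34],
    [0,0,-0.2,0,34],
    [0,0,-0.27,0,50],
    [0,0,0,0,60]
  ]
}}

```text
t: 36.98
ee_pos: [0.5145, 0.3548, 0.4347]
ee_rot: [0.001, 0.665, 0.747, 0.003]
contact_force: [0.4, 0.4, -0.6]
gripper_width: 0.0597
gripper_force: 0.0
```

```bash
cat >> h.py <<'E'
def queue():
    im=robot.capture('side')
    hsv=cv2.cvtColor(im,cv2.COLOR_RGB2HSV)[150:290,220:320]
    m=((hsv[:,:,1]>130)&(hsv[:,:,0]>12)&(hsv[:,:,0]<32)&(hsv[:,:,2]>60)).astype(np.uint8)
    n,_,st,c=cv2.connectedComponentsWithStats(m);print('barrels',[(int(s[4]),(q+[220,150]).round(1).tolist()) for s,q in zip(st[1:],c[1:]) if s[4]>8])
E
python3 - <<'E'
from h import *
queue()
y=np.radians(-120.3+180)
go([.6052-.003*np.cos(y),-.1225-.003*np.sin(y),.30],y)
E
```

```text
barrels [(32, [271.5, 214.7]), (33, [282.2, 226.9]), (34, [292.7, 239.2])]
turn units 0.820 (deg 36.9, j6 0.43) shift units [-2.4643  2.1262  0.8801] t 37.025 pos [0.5145 0.3548 0.4324] yaw 96.6 w 0.0599
```

>>> {"op": "drive_tool", "data": {
  "deltas": [
    [0,0,0,0.205,60],
    [0,0,0,0.205,60],
    [0,0,0,0.205,60],
    [0,0,0,0.205,60],
    [-0.224,0.1933,0,0,60],
    [-0.224,0.1933,0,0,60],
    [-0.224,0.1933,0,0,60],
    [-0.224,0.1933,0,0,60],
    [-0.224,0.1933,0,0,60],
    [-0.224,0.1933,0,0,60],
    [-0.224,0.1933,0,0,60],
    [-0.224,0.1933,0,0,60],
    [-0.224,0.1933,0,0,60],
    [-0.224,0.1933,0,0,60],
    [-0.224,0.1933,0,0,60],
    [0,0,0.35,0,60],
    [0,0,0.35,0,60],
    [0,0,0.17,0,60],
    [0,0,0,0,60]
  ]
}}

```text
t: 39.4
ee_pos: [0.6031, -0.1251, 0.2979]
ee_rot: [-0.002, 0.867, 0.498, -0.002]
contact_force: [-0.1, -0.3, 0.6]
gripper_width: 0.0601
gripper_force: 0.0
```

```bash
python3 - <<'E'
from h import *
for c,y in leaves():
    go([*(c+.000*np.array([np.cos(y),np.sin(y)])),.177],y)
E
```

```text
leaf c(rect) [ 0.6055 -0.1215] c(barrel) [ 0.6057 -0.1218] yaw bs -119.2 rect -120.1 size [49.7 26.7] p 0.65
turn units -0.004 (deg -0.2, j6 0.26) shift units [2.650e-02 4.000e-04 8.293e-01] t 39.5 pos [ 0.6036 -0.1252  0.3014] yaw 59.7 w 0.0599
```

>>> {"op": "drive_tool", "data": {
  "deltas": [
    [0.025,0,0.25,0,55],
    [0,0,0.3,0,50],
    [0,0,0.2,0,50],
    [0,0,0.08,0,50],
    [0,0,0,0,50],
    [0,0,0,0,24],
    [0,0,0,0,20],
    [0,0,0,0,20],
    [0,0,0,0,20],
    [0,0,0,0,20],
    [0,0,-0.1,0,20],
    [0,0,0,0.222,20],
    [0,0,0,0.222,20],
    [0,0,0,0.222,20],
    [0,0,0,0.222,20],
    [0,0,0,0.222,20],
    [0,0,0,0.222,20],
    [0,0,0,0,20]
  ]
}}

```text
t: 41.75
ee_pos: [0.6055, -0.1219, 0.1924]
ee_rot: [0.0, 1.0, -0.002, 0.001]
contact_force: [0.4, 0.5, -0.5]
gripper_width: 0.0235
gripper_force: 59.3
```

>>> {"op": "drive_tool", "data": {
  "deltas": [
    [0,0,0.08,0,20],
    [0,0,0.01,0,20],
    [0,0,0,0,20],
    [0,0,0,0,30],
    [0,0,0,0,40],
    [0,0,0,0,60],
    [0,0,-0.2,0,60],
    [0,0,-0.3,0,60],
    [0,0,-0.3,0,60],
    [0,0,0,0,60]
  ]
}}

```text
t: 43.0
ee_pos: [0.6058, -0.122, 0.3015]
ee_rot: [0.001, 1.0, -0.002, 0.003]
contact_force: [0.1, 0.5, -1.3]
gripper_width: 0.06
gripper_force: 0.0
```

>>> {"op": "drive_tool", "data": {
  "deltas": [
    [0,0,0,-0.222,60],
    [0,0,0,-0.222,60],
    [0,0,0,-0.222,60],
    [0,0,0,-0.222,60],
    [0,0,0,-0.222,60],
    [0,0,0,-0.222,60],
    [0,0,0,-0.222,60],
    [0,0,0,-0.222,60],
    [0,0,0,-0.222,60],
    [0,0,0,-0.222,60],
    [0,0,0,-0.222,60],
    [0,0,0,-0.222,60],
    [0,0,0,-0.222,60],
    [0,0,0,-0.222,60],
    [0,0,0,-0.222,60],
    [0,0,0,-0.222,60],
    [0,0,0,-0.222,60],
    [0,0,0,-0.222,60],
    [0,0,0,0,60]
  ]
}}

```text
t: 45.38
ee_pos: [0.6053, -0.1219, 0.2967]
ee_rot: [-0.001, 0.004, 1.0, 0.0]
contact_force: [-0.5, -0.1, 0.3]
gripper_width: 0.06
gripper_force: 0.0
```

```bash
python3 - <<'E'
from h import *
for c,y in leaves():
    go([*(c+.003*np.array([np.cos(y),np.sin(y)])),.177],y)
E
```

```text
leaf c(rect) [ 0.6035 -0.1217] c(barrel) [ 0.6037 -0.1214] yaw bs 178.9 rect 179.6 size [27.5 49.6] p 0.6
turn units -0.006 (deg -0.3, j6 -1.82) shift units [0.0301 0.0035 0.8009] t 45.475 pos [ 0.6053 -0.1219  0.2971] yaw 179.35 w 0.0599
```

>>> {"op": "drive_tool", "data": {
  "deltas": [
    [0.03,0.003,0.25,0,55],
    [0,0,0.3,0,50],
    [0,0,0.2,0,50],
    [0,0,0.05,0,50],
    [0,0,0,0,50],
    [0,0,0,0,24],
    [0,0,0,0,20],
    [0,0,0,0,20],
    [0,0,0,0,20],
    [0,0,0,0,20],
    [0,0,-0.1,0,20],
    [0,0,-0.3,0,20],
    [0,0,-0.35,0,20],
    [0,0,-0.35,0,20],
    [0,0,-0.35,0,20],
    [0,0,-0.2,0,20],
    [0,0,0,0,20]
  ]
}}

```text
t: 47.6
ee_pos: [0.6004, -0.1213, 0.4289]
ee_rot: [0.003, 0.004, 1.0, -0.001]
contact_force: [0.6, 0.0, -2.4]
gripper_width: 0.0238
gripper_force: 59.2
```

```bash
python3 - <<'E'
from h import *
a=np.radians(96.6);go([.5145+.003*np.cos(a),.352+.003*np.sin(a),.41],a)
im=robot.capture('wrist');cv2.imwrite('pics/w9.png',im[220:420,230:430,::-1])
E
```

```text
turn units 1.844 (deg 83.0, j6 -1.82) shift units [ 3.2206 -0.207   0.1181] t 47.6 pos [ 0.6004 -0.1213  0.4289] yaw 179.57 w 0.0238
```

View pics/w9.png

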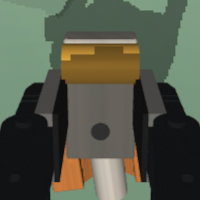

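>>> {"op": "drive_tool", "data": {
  "deltas": [
    [0,0,0,0.205,20],
    [0,0,0,0.205,20],
    [0,0,0,0.205,20],
    [0,0,0,0.205,20],
    [0,0,0,0.205,20],
    [0,0,0,0.205,20],
    [0,0,0,0.205,20],
    [0,0,0,0.205,20],
    [0,0,0,0.204,20],
    [0.322,-0.0207,0,0,20],
    [0.322,-0.0207,0,0,20],
    [0.322,-0.0207,0,0,20],
    [0.322,-0.0207,0,0,20],
    [0.322,-0.0207,0,0,20],
    [0.322,-0.0207,0,0,20],
    [0.322,-0.0207,0,0,20],
    [0.322,-0.0207,0,0,20],
    [0.322,-0.0207,0,0,20],
    [0.322,-0.0207,0,0,20]
  ]
}}

```text
t: 50.02
ee_pos: [0.514, 0.3563, 0.4237]
ee_rot: [-0.0, 0.665, 0.747, -0.001]
contact_force: [0.6, 0.1, -1.2]
gripper_width: 0.0239
gripper_force: 59.2
```

>>> {"op": "drive_tool", "data": {
  "deltas": [
    [0,0,0.11,0,20],
    [0,0,0,0,20],
    [0,0,0,0,20]
  ]
}}

```text
t: 50.4
ee_pos: [0.515, 0.3538, 0.4087]
ee_rot: [-0.0, 0.666, 0.746, -0.0]
contact_force: [-0.3, -0.3, -1.7]
gripper_width: 0.0234
gripper_force: 59.2
```

```bash
python3 - <<'E'
from h import *
a=np.radians(96.6);go([.5145+.003*np.cos(a),.352+.003*np.sin(a),.361],a)
E
```

```text
turn units -0.002 (deg -0.1, j6 0.43) shift units [ 0.0085 -0.0043  0.3178] t 50.4 pos [0.515  0.3538 0.4087] yaw 96.52 w 0.0234
```

>>> {"op": "drive_tool", "data": {
  "deltas": [
    [0.008,-0.004,0.15,0,20],
    [0,0,0.1,0,20],
    [0,0,0.05,0,20],
    [0,0,0.02,0,20],
    [0,0,0,0,20],
    [0,0,0,0,20]
  ]
}}

```text
t: 51.15
ee_pos: [0.514, 0.3556, 0.3618]
ee_rot: [0.0, 0.665, 0.747, 0.001]
contact_force: [-2.7, -5.1, 5.5]
gripper_width: 0.0236
gripper_force: 60.1
```

>>> {"op": "drive_tool", "data": {
  "deltas": [
    [0,0,-0.01,0,20],
    [0,0,0,0,28],
    [0,0,0,0,32],
    [0,0,0,0,32],
    [0,0,0,0,34],
    [0,0,0,0,34],
    [0,0,0,0,34],
    [0,0,-0.2,0,34],
    [0,0,-0.27,0,50],
    [0,0,0,0,60]
  ]
}}

```text
t: 52.4
ee_pos: [0.5137, 0.3559, 0.4362]
ee_rot: [0.001, 0.665, 0.747, 0.003]
contact_force: [-0.6, -0.3, 0.0]
gripper_width: 0.0601
gripper_force: 0.0
```

```bash
python3 - <<'E'
from h import *
queue()
im=robot.capture('wrist')[:,:,::-1];s=robot.capture('side')[150:290,220:400,::-1];robot.capture('top')
for n in('collar','lever'):
  for c in('side','top'):
    for d in robot.outline_of(n,c)[:1]:
      v,u=np.nonzero(d['pixels']);print(n,c,round(d['p'],2),d['extent'],u.mean().round(1),v.mean().round(1))
cv2.imwrite('pics/m10.png',np.hstack([cv2.resize(s,(514,400),interpolation=cv2.INTER_CUBIC),cv2.resize(im[140:480,240:480],(282,400))]))
E
```

```text
barrels [(29, [262.4, 202.3]), (31, [271.5, 214.7]), (33, [281.8, 227.1]), (37, [292.4, 239.4])]
collar side 0.62 [317.6, 216.0, 336.8, 234.6] 326.9 224.4
collar top 0.7 [182.6, 171.5, 332.0, 260.3] 273.1 221.3
lever side 0.59 [316.0, 202.3, 340.7, 252.5] 328.0 227.0
lever top 0.75 [260.3, 175.5, 293.1, 194.8] 274.7 187.1
```

View pics/m10.png

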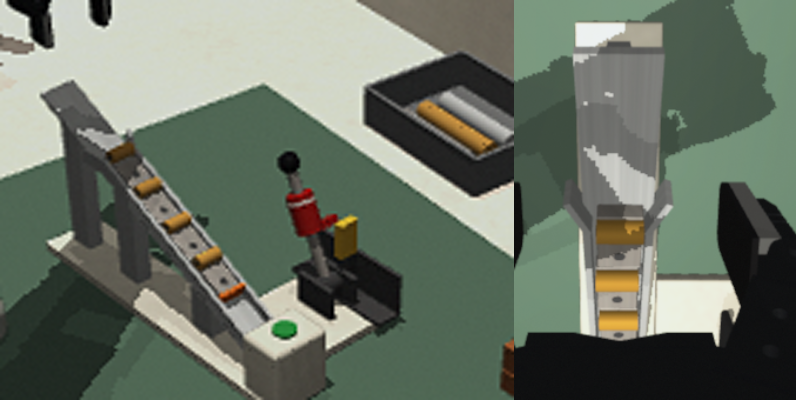

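```bash
python3 - <<'E'
from h import *
from scipy.optimize import least_squares
b=least_squares(lambda P:(np.r_[proj('side',[P])[0]-[320.8,206.4],proj('top',[P])[0]-[262.6,186.3]]),[.66,.17,.15]);print('ball',b.x,b.fun.round(1))
a=np.radians(96.6);ux=np.array([np.cos(a),np.sin(a),0]);uy=np.array([-np.sin(a),np.cos(a),0])
pv=np.array([.54636,.08654,0])+.03*np.cos(np.radians(25))*ux-.115*uy;pv2=np.array([.54636,.08654,0])+.03*ux-.115*uy;pv[2]=.035
d=b.x-pv;print('pivot',pv,'d',np.linalg.norm(d),'along',d@ux,'lat',d@uy,'lean',np.arctan2(d@ux,d[2]))
im=robot.capture('top');
for c in('top','side'):
    im=robot.capture(c);h=cv2.cvtColor(im,cv2.COLOR_RGB2HSV)
    m=((h[:,:,1]>150)&((h[:,:,0]<6)|(h[:,:,0]>174))&(h[:,:,2]>60)).astype(np.uint8)
    n,_,st,cc=cv2.connectedComponentsWithStats(m);print(c,[(s.tolist(),q.round(1).tolist()) for s,q in zip(st[1:],cc[1:]) if s[4]>15])
for L in(.45,.40,.35):
    g=pv+.085*(np.sin(L)*ux+np.cos(L)*np.array([0,0,1]));bb=pv+.132*(np.sin(L)*ux+np.cos(L)*np.array([0,0,1]));print(L,'grip',g.round(4),[proj(c,[g]).round(1).tolist() for c in('side','top')],'ball',[proj(c,[bb]).round(1).tolist() for c in('side','top')])
go([.6595,.20,.40],np.radians(6.6))
E
```

```text
ball [0.64631208 0.18143513 0.15716203] [-0.4  0.   0.2 -0.3]
pivot [0.65747282 0.12676682 0.035     ] d 0.13430096192143923 along 0.05558880068693649 lat 0.004803350645522308 lean 0.42703857381988025
top [([461, 164, 6, 7, 34], [463.5, 167.1]), ([275, 176, 4, 7, 24], [276.6, 178.9]), ([268, 183, 6, 9, 33], [271.1, 187.1])]
side [([320, 216, 10, 5, 26], [324.8, 218.2]), ([323, 221, 15, 12, 105], [328.7, 226.7]), ([459, 318, 9, 6, 39], [463.4, 320.4])]
0.45 grip [0.6532 0.1635 0.1115] [[[326.2, 221.9]], [[272.4, 185.8]]] ball [[[321.3, 206.5]], [[262.0, 184.3]]]
0.4 grip [0.6537 0.1596 0.1133] [[[327.1, 222.0]], [[273.9, 185.6]]] ball [[[322.7, 206.6]], [[264.3, 183.9]]]
0.35 grip [0.6541 0.1557 0.1148] [[[328.1, 222.1]], [[275.4, 185.3]]] ball [[[324.1, 206.7]], [[266.8, 183.4]]]
turn units 2.000 (deg 90.0, j6 0.43) shift units [0.8451 1.1443 0.2164] t 52.95 pos [0.5139 0.3559 0.4325] yaw 96.6 w 0.0599
```

>>> {"op": "drive_tool", "data": {
  "deltas": [
    [-0.278,0.15,0,0,60],
    [-0.278,0.15,0,0,60],
    [-0.278,0.15,0,0,60],
    [-0.278,0.15,0,0,60],
    [-0.276,0.149,0,0,60],
    [0,0,0.2,0,60],
    [0,0,0,0,60],
    [0,0,0,0,60]
  ]
}}

```text
t: 53.95
ee_pos: [0.6492, 0.1625, 0.4039]
ee_rot: [0.0, 0.665, 0.747, 0.0]
contact_force: [-1.0, 0.6, -0.1]
gripper_width: 0.0601
gripper_force: 0.0
```

```bash
python3 - <<'E'
from h import *
go([.6495,.162,.277],np.radians(96.6))
im=robot.capture('wrist')[:,:,::-1];cv2.imwrite('pics/w11.png',im)
for z,p in((.112,[.6495,.162]),(.155,[.6465,.181])):print(proj('wrist',[[*p,z]]))
E
```

```text
turn units 0.001 (deg 0.0, j6 0.07) shift units [-3.800e-03  6.000e-04  8.463e-01] t 53.95 pos [0.6492 0.1625 0.4039] yaw 96.64 w 0.0601
[[327.605083   236.37880149]]
[[325.87668963 221.4362312 ]]
```

View pics/w11.png

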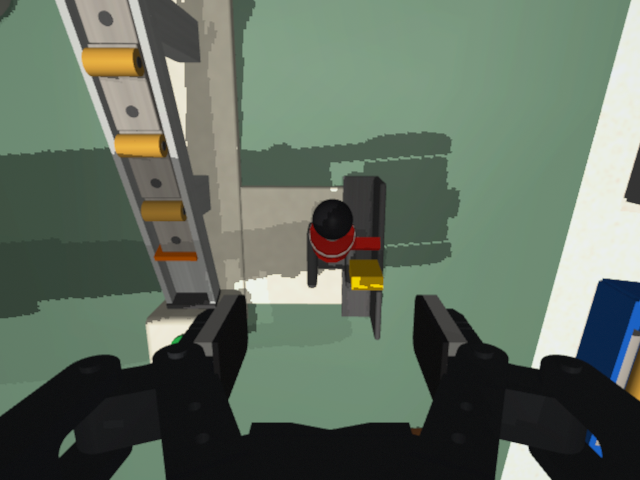

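>>> {"op": "drive_tool", "data": {
  "deltas": [
    [0,0.014,0.25,0,60],
    [0,0,0.25,0,60],
    [0,0,0.2,0,60],
    [0,0,0.1,0,60],
    [0,0,0.055,0,60],
    [0,0,0,0,60],
    [0,0,0,0,60]
  ]
}}

```text
t: 54.88
ee_pos: [0.6516, 0.1623, 0.2757]
ee_rot: [0.001, 0.665, 0.747, 0.001]
contact_force: [-0.5, 0.9, -0.6]
gripper_width: 0.0603
gripper_force: 0.0
```

>>> {"op": "drive_tool", "data": {
  "deltas": [
    [0,0,0,0,40],
    [0,0,0,0,32],
    [0,0,0,0,32]
  ]
}}

```text
t: 55.25
ee_pos: [0.6515, 0.1622, 0.2746]
ee_rot: [0.0, 0.665, 0.747, 0.0]
contact_force: [0.2, 0.6, 0.1]
gripper_width: 0.0319
gripper_force: 0.0
```

>>> {"op": "drive_tool", "data": {
  "deltas": [
    [0,0,0,0,26],
    [0,0,0,0,22],
    [0,0,0,0,22],
    [0,0,0,0,22]
  ]
}}

```text
t: 55.75
ee_pos: [0.6511, 0.1624, 0.2748]
ee_rot: [-0.001, 0.665, 0.747, -0.0]
contact_force: [-7.3, -0.4, 5.3]
gripper_width: 0.0263
gripper_force: 58.6
```

>>> {"op": "drive_tool", "data": {
  "deltas": [
    [0,-0.008,0,0,22],
    [0.016,0,-0.035,0,22],
    [0.016,0,-0.035,0,22],
    [0.015,0,-0.035,0,22],
    [0,0,0,0,22],
    [0,0,0,0,22]
  ]
}}

```text
t: 56.5
ee_pos: [0.6495, 0.1691, 0.2901]
ee_rot: [0.0, 0.665, 0.747, 0.0]
contact_force: [5.4, 0.2, -4.9]
gripper_width: 0.0262
gripper_force: 59.2
```

```bash
python3 - <<'E'
from h import *
for c in('top','side'):
    im=robot.capture(c);h=cv2.cvtColor(im,cv2.COLOR_RGB2HSV)
    m=((h[:,:,1]>150)&((h[:,:,0]<6)|(h[:,:,0]>174))&(h[:,:,2]>60)).astype(np.uint8)
    n,_,st,cc=cv2.connectedComponentsWithStats(m);print(c,[(s.tolist(),q.round(1).tolist()) for s,q in zip(st[1:],cc[1:]) if s[4]>5])
print(robot.observe()['contact_force'],robot.observe()['ee_pos'])
E
```

```text
top [([461, 164, 6, 7, 34], [463.5, 167.1])]
side [([324, 211, 4, 4, 11], [325.1, 212.2]), ([323, 215, 13, 12, 83], [327.7, 221.3]), ([459, 318, 9, 10, 55], [463.3, 321.8])]
[ 5.87090905  1.14872526 -4.95950095] [0.64956433 0.16903439 0.2899895 ]
```

>>> {"op": "drive_tool", "data": {
  "deltas": [
    [-0.0567,0,-0.024,0,22],
    [-0.058,0,-0.019,0,22],
    [-0.059,0,-0.013,0,22],
    [0,0,0,0,22]
  ]
}}

```text
t: 57.1
ee_pos: [0.6526, 0.1427, 0.2985]
ee_rot: [0.0, 0.665, 0.747, 0.0]
contact_force: [6.1, -0.2, -4.4]
gripper_width: 0.0262
gripper_force: 59.9
```

>>> {"op": "drive_tool", "data": {
  "deltas": [
    [-0.0607,0,-0.008,0,22],
    [-0.0607,0,-0.003,0,22],
    [0,0,0,0,22]
  ]
}}

```text
t: 57.48
ee_pos: [0.6545, 0.1246, 0.3004]
ee_rot: [-0.0, 0.666, 0.746, -0.0]
contact_force: [-0.3, 0.5, 0.2]
gripper_width: 0.0222
gripper_force: 0.0
```

```bash
python3 - <<'E'
from h import *
s=robot.capture('side')[170:270,260:400,::-1];w=robot.capture('wrist')[:,:,::-1]
cv2.imwrite('pics/m12.png',np.hstack([cv2.resize(s,(500,357),interpolation=cv2.INTER_CUBIC),cv2.resize(w[160:480,200:460],(290,357))]))
E
```

```text
(no output)
```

View pics/m12.png

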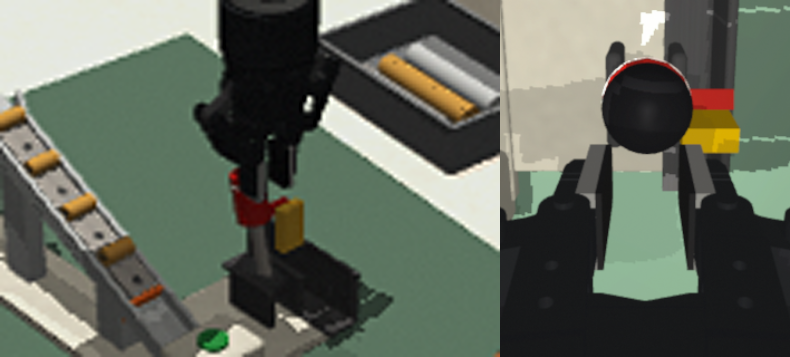

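>>> {"op": "drive_tool", "data": {
  "deltas": [
    [0,0,0,0,60],
    [0,0,0,0,60],
    [0,0,0,0,60],
    [0,0,-0.3,0,60],
    [0,0,-0.35,0,60],
    [0,0,0,0,60],
    [0,0,0,0,60]
  ]
}}

```text
t: 58.45
ee_pos: [0.6544, 0.1252, 0.3971]
ee_rot: [-0.0, 0.665, 0.747, -0.0]
contact_force: [-0.8, 0.2, -0.7]
gripper_width: 0.06
gripper_force: 0.0
```

```bash
cat >> h.py <<'E'
def lever():
    "lever angle from the black ball in side and wrist pictures, plus red blobs"
    from scipy.optimize import least_squares
    T=toolT();a=np.radians(96.6);ux=np.array([np.cos(a),np.sin(a),0]);uy=np.array([-np.sin(a),np.cos(a),0])
    w=robot.capture('wrist');s=robot.capture('side');obs={}
    for c,im,roi in(('wrist',w,(180,60,470,300)),('side',s,(290,190,360,240))):
        x0,y0,x1,y1=roi;g=im[y0:y1,x0:x1].max(2);h=cv2.cvtColor(im[y0:y1,x0:x1],cv2.COLOR_RGB2HSV)
        n,_,st,cc=cv2.connectedComponentsWithStats((g<38).astype(np.uint8),connectivity=4)
        print(c,'black',[(q.tolist(),(r+[x0,y0]).round(1).tolist()) for q,r in zip(st[1:],cc[1:]) if q[4]>20])
        m=((h[:,:,1]>150)&((h[:,:,0]<6)|(h[:,:,0]>174))&(h[:,:,2]>60)).astype(np.uint8)
        n,_,st,cc=cv2.connectedComponentsWithStats(m);print(c,'red',[((q[:4]+[x0,y0,0,0]).tolist(),int(q[4]),(r+[x0,y0]).round(1).tolist()) for q,r in zip(st[1:],cc[1:]) if q[4]>8])
    for la in(0,.02,.1,.2,.25,.3,.35,.45,.6,.76,.9):
        L=.45-la;e=np.sin(L)*ux+np.cos(L)*np.array([0,0,1]);pv=np.array([.6550,.1270,.035])
        print(la,'ball',[proj(c,[pv+.132*e],T).round(1).tolist()[0] for c in('wrist','side')],'grip',[proj(c,[pv+.085*e],T).round(1).tolist()[0] for c in('wrist','side')])
E
python3 - <<'E'
from h import *
go([.654,.14,.40],np.radians(96.6))
lever();queue()
E
```

```text
turn units -0.000 (deg -0.0, j6 0.02) shift units [ 0.0987  0.0086 -0.0197] t 58.45 pos [0.6544 0.1252 0.3971] yaw 96.6 w 0.06
wrist black [([194, 72, 8, 70, 448], [377.6, 167.0]), ([128, 118, 47, 44, 1426], [331.4, 198.2]), ([191, 182, 8, 50, 286], [374.8, 263.1]), ([0, 191, 35, 15, 269], [192.5, 258.3]), ([56, 235, 9, 5, 37], [240.5, 297.2]), ([236, 236, 9, 4, 30], [419.5, 297.7])]
wrist red [([308, 198, 48, 30], 358, [330.3, 217.9]), ([355, 202, 28, 13], 324, [369.4, 208.5])]
side black [([32, 0, 5, 7, 29], [324.0, 192.6]), ([34, 14, 7, 8, 44], [326.8, 207.4])]
side red [([324, 217, 10, 5], 31, [328.6, 219.3]), ([326, 222, 14, 11], 84, [331.5, 227.3])]
0 ball [[329.7, 144.2], [320.5, 206.8]] grip [[329.7, 176.4], [325.5, 222.2]]
0.02 ball [[329.6, 149.3], [321.1, 206.8]] grip [[329.7, 179.1], [325.8, 222.2]]
0.1 ball [[329.6, 169.9], [323.4, 206.9]] grip [[329.7, 190.0], [327.3, 222.3]]
0.2 ball [[329.6, 196.5], [326.4, 207.5]] grip [[329.7, 204.0], [329.3, 222.8]]
0.25 ball [[329.6, 209.9], [327.9, 208.0]] grip [[329.7, 211.0], [330.3, 223.1]]
0.3 ball [[329.5, 223.3], [329.5, 208.6]] grip [[329.6, 218.0], [331.3, 223.5]]
0.35 ball [[329.5, 236.5], [331.1, 209.2]] grip [[329.6, 225.0], [332.3, 224.0]]
0.45 ball [[329.5, 262.2], [334.4, 210.9]] grip [[329.6, 238.7], [334.3, 225.1]]
0.6 ball [[329.5, 297.5], [339.3, 214.2]] grip [[329.6, 258.0], [337.5, 227.2]]
0.76 ball [[329.4, 329.3], [344.6, 218.8]] grip [[329.6, 276.4], [340.7, 230.1]]
0.9 ball [[329.4, 351.2], [348.9, 223.5]] grip [[329.6, 290.0], [343.5, 233.1]]
barrels [(33, [262.1, 202.5]), (32, [271.4, 214.8]), (35, [281.8, 227.2]), (41, [292.6, 239.6])]
```

>>> {"op": "drive_tool", "data": {
  "deltas": [
    [0.152,0.005,0.2,0,60],
    [0,0,0.25,0,60],
    [0,0,0.2,0,60],
    [0,0,0.1,0,60],
    [0,0,0.031,0,60],
    [0,0,0,0,60],
    [0,0,0,0,36],
    [0,0,0,0,32],
    [0,0,0,0,32]
  ]
}}

```text
t: 59.72
ee_pos: [0.6527, 0.1479, 0.281]
ee_rot: [0.0, 0.665, 0.747, 0.0]
contact_force: [-0.4, 0.3, -0.5]
gripper_width: 0.0324
gripper_force: 0.0
```

>>> {"op": "drive_tool", "data": {
  "deltas": [
    [0,0,0,0,26],
    [0,0,0,0,20],
    [0,0,0,0,20],
    [0,0,0,0,20]
  ]
}}

```text
t: 60.22
ee_pos: [0.6525, 0.1479, 0.2812]
ee_rot: [-0.0, 0.665, 0.747, -0.0]
contact_force: [-5.2, -0.3, 5.3]
gripper_width: 0.0263
gripper_force: 58.6
```

>>> {"op": "drive_tool", "data": {
  "deltas": [
    [0.012,-0.004,-0.046,0,20],
    [0.012,0,-0.046,0,20],
    [0.01,0,-0.042,0,20],
    [0,0,0,0,20],
    [0,0,0,0,20]
  ]
}}

```text
t: 60.85
ee_pos: [0.6515, 0.1528, 0.3008]
ee_rot: [0.0, 0.665, 0.747, -0.0]
contact_force: [2.3, -1.9, -5.6]
gripper_width: 0.026
gripper_force: 64.1
```

```bash
python3 - <<'E'
from h import *
go([.6525,.148,.30],None)
s=robot.capture('side');h=cv2.cvtColor(s,cv2.COLOR_RGB2HSV)[190:245,290:370]
m=((h[:,:,1]>150)&((h[:,:,0]<6)|(h[:,:,0]>174))&(h[:,:,2]>60)).astype(np.uint8)
n,_,st,cc=cv2.connectedComponentsWithStats(m);print('red',[((q[:4]+[290,190,0,0]).tolist(),int(q[4]),(r+[290,190]).round(1).tolist()) for q,r in zip(st[1:],cc[1:]) if q[4]>5])
E
```

```text
turn units 0.000 (deg 0.0, j6 0.06) shift units [-0.0328  0.0029  0.0053] t 60.85 pos [0.6515 0.1528 0.3008] yaw 96.6 w 0.026
red [([328, 210, 5, 5], 15, [329.9, 212.3]), ([327, 216, 13, 11], 82, [331.7, 221.2])]
```

>>> {"op": "drive_tool", "data": {
  "deltas": [
    [-0.057,0,-0.0125,0,20],
    [-0.029,0,-0.004,0,20],
    [-0.029,0,-0.0035,0,20],
    [0,0,0,0,20]
  ]
}}

```text
t: 61.4
ee_pos: [0.6535, 0.1352, 0.3038]
ee_rot: [-0.0, 0.666, 0.746, -0.0]
contact_force: [2.0, -0.7, -3.8]
gripper_width: 0.0261
gripper_force: 62.7
```

>>> {"op": "drive_tool", "data": {
  "deltas": [
    [-0.058,0,-0.003,0,20],
    [-0.058,0,0.0015,0,20],
    [0,0,0,0,20]
  ]
}}

```text
t: 61.78
ee_pos: [0.6555, 0.1176, 0.3038]
ee_rot: [-0.0, 0.666, 0.746, -0.0]
contact_force: [0.7, 1.3, -4.6]
gripper_width: 0.0255
gripper_force: 61.2
```

>>> {"op": "drive_tool", "data": {
  "deltas": [
    [-0.058,0,0.0065,0,20],
    [-0.057,0,0.011,0,20],
    [-0.056,0,0.016,0,20],
    [0,0,0,0,20]
  ]
}}

```text
t: 62.28
ee_pos: [0.6585, 0.0922, 0.299]
ee_rot: [0.0, 0.665, 0.746, -0.0]
contact_force: [0.3, 0.3, 0.8]
gripper_width: 0.0199
gripper_force: 0.0
```

>>> {"op": "drive_tool", "data": {
  "deltas": [
    [0,0,0,0,60],
    [0,0,0,0,60],
    [0,0,0,0,60],
    [0,0,-0.3,0,60],
    [0,0,-0.35,0,60],
    [0,0,0,0,60],
    [0,0,0,0,60]
  ]
}}

```text
t: 63.15
ee_pos: [0.6583, 0.0931, 0.3958]
ee_rot: [-0.0, 0.665, 0.747, -0.0]
contact_force: [-0.2, 0.7, -0.8]
gripper_width: 0.0603
gripper_force: 0.0
```

```bash
python3 - <<'E'
from h import *
go([.654,.14,.40],np.radians(96.6))
lever();queue()
E
```

```text
turn units 0.000 (deg 0.0, j6 -0.03) shift units [ 0.3141  0.0076 -0.0282] t 63.15 pos [0.6583 0.0931 0.3958] yaw 96.61 w 0.0603
wrist black [([194, 27, 10, 83, 489], [378.7, 130.2]), ([150, 81, 22, 27, 88], [344.3, 155.9]), ([133, 82, 3, 25, 47], [314.5, 153.8]), ([129, 117, 44, 44, 1427], [330.9, 198.6]), ([192, 133, 9, 64, 384], [375.7, 221.9]), ([25, 151, 6, 16, 27], [207.8, 219.0]), ([0, 154, 19, 9, 154], [188.4, 218.1]), ([56, 236, 9, 4, 31], [240.4, 297.6]), ([236, 236, 9, 4, 30], [419.5, 297.7])]
wrist red [([318, 162, 26, 5], 38, [330.5, 163.4]), ([306, 166, 80, 39], 958, [346.0, 180.9])]
side black [([39, 0, 8, 12, 58], [332.2, 194.8]), ([58, 0, 8, 6, 28], [351.6, 191.8]), ([41, 17, 7, 8, 43], [334.1, 210.6]), ([40, 41, 3, 9, 25], [331.0, 235.3])]
side red [([330, 216, 9, 6], 31, [334.1, 218.6]), ([331, 223, 8, 9], 54, [334.5, 227.0]), ([339, 224, 5, 3], 12, [340.8, 224.9])]
0 ball [[329.4, 74.5], [320.5, 206.8]] grip [[329.5, 121.2], [325.5, 222.2]]
0.02 ball [[329.4, 79.6], [321.1, 206.8]] grip [[329.5, 123.9], [325.8, 222.2]]
0.1 ball [[329.3, 100.8], [323.4, 206.9]] grip [[329.4, 135.1], [327.3, 222.3]]
0.2 ball [[329.3, 128.5], [326.4, 207.5]] grip [[329.4, 149.5], [329.3, 222.8]]
0.25 ball [[329.3, 142.7], [327.9, 208.0]] grip [[329.4, 156.8], [330.3, 223.1]]
0.3 ball [[329.2, 156.9], [329.5, 208.6]] grip [[329.4, 164.2], [331.3, 223.5]]
0.35 ball [[329.2, 171.1], [331.1, 209.2]] grip [[329.4, 171.6], [332.3, 224.0]]
0.45 ball [[329.2, 198.9], [334.4, 210.9]] grip [[329.4, 186.2], [334.3, 225.1]]
0.6 ball [[329.2, 237.9], [339.3, 214.2]] grip [[329.3, 207.2], [337.5, 227.2]]
0.76 ball [[329.1, 273.9], [344.6, 218.8]] grip [[329.3, 227.5], [340.7, 230.1]]
0.9 ball [[329.1, 299.4], [348.9, 223.5]] grip [[329.3, 243.0], [343.5, 233.1]]
barrels [(34, [262.0, 202.6]), (32, [271.4, 214.8]), (35, [281.8, 227.2]), (40, [292.5, 239.5])]
```

>>> {"op": "drive_tool", "data": {
  "deltas": [
    [0.227,0.006,0,0,0],
    [0.226,0.005,0,0,0],
    [0,0,0,0,0],
    [0,0,0,0,0],
    [0,0,0.25,0,0],
    [0,0,0.22,0,0],
    [0,0,0,0,0],
    [0,0,0,0,0]
  ]
}}

```text
t: 64.3
ee_pos: [0.6526, 0.1601, 0.3275]
ee_rot: [0.001, 0.665, 0.746, 0.001]
contact_force: [0.1, -0.4, 0.4]
gripper_width: -0.0001
gripper_force: 0.0
```

>>> {"op": "drive_tool", "data": {
  "deltas": [
    [-0.04,0,0,0,0],
    [-0.04,0,0,0,0],
    [-0.04,0,0.002,0,0],
    [-0.04,0,0.004,0,0],
    [0,0,0,0,0]
  ]
}}

```text
t: 64.92
ee_pos: [0.6551, 0.1362, 0.3249]
ee_rot: [0.0, 0.665, 0.746, -0.0]
contact_force: [0.1, 0.4, -0.0]
gripper_width: -0.0001
gripper_force: 0.0
```

>>> {"op": "drive_tool", "data": {
  "deltas": [
    [-0.04,0,0.006,0,0],
    [-0.04,0,0.008,0,0],
    [-0.04,0,0.01,0,0],
    [-0.04,0,0.01,0,0],
    [0,0,0,0,0]
  ]
}}

```text
t: 65.55
ee_pos: [0.6578, 0.1124, 0.3197]
ee_rot: [-0.0, 0.665, 0.746, -0.0]
contact_force: [-0.4, 0.6, 0.6]
gripper_width: -0.0001
gripper_force: 0.0
```

>>> {"op": "drive_tool", "data": {
  "deltas": [
    [-0.04,0,0.01,0,0],
    [-0.04,0,0.01,0,0],
    [-0.03,0,0,0,0],
    [-0.02,0,0,0,0],
    [0,0,0,0,0]
  ]
}}

```text
t: 66.18
ee_pos: [0.66, 0.0933, 0.317]
ee_rot: [0.0, 0.665, 0.747, -0.0]
contact_force: [0.3, 0.3, -0.9]
gripper_width: -0.0001
gripper_force: 0.0
```

>>> {"op": "drive_tool", "data": {
  "deltas": [
    [0.1,0,0,0,0],
    [0.1,0,-0.2,0,0],
    [0,0,-0.35,0,0],
    [0,0,0,0,0],
    [0,0,0,0,0]
  ]
}}

```text
t: 66.8
ee_pos: [0.6563, 0.1242, 0.3989]
ee_rot: [-0.0, 0.665, 0.747, -0.0]
contact_force: [0.5, 0.5, -0.1]
gripper_width: -0.0001
gripper_force: 0.0
```

```bash
python3 - <<'E'
from h import *
lever()
im=robot.capture('side');hsv=cv2.cvtColor(im,cv2.COLOR_RGB2HSV)[150:300,220:325]
m=((hsv[:,:,1]>120)&(hsv[:,:,0]>8)&(hsv[:,:,0]<32)&(hsv[:,:,2]>60)).astype(np.uint8)
n,_,st,c=cv2.connectedComponentsWithStats(m);print('barrels',[(int(s[4]),(q+[220,150]).round(1).tolist()) for s,q in zip(st[1:],c[1:]) if s[4]>5])
T=track(.54636,.08654,np.radians(96.6))
for i in range(4):print('expect barrel',proj('side',[T[:3,:3]@[.024+.048*i+.016,0,.013]+T[:3,3]]).round(1))
E
```

```text
wrist black [([191, 70, 9, 81, 491], [374.8, 170.7]), ([126, 119, 9, 63, 125], [312.3, 206.3]), ([164, 119, 8, 9, 32], [347.0, 181.5]), ([136, 136, 29, 46, 138], [338.4, 210.9]), ([190, 179, 6, 13, 78], [372.5, 245.0]), ([24, 188, 9, 16, 25], [209.2, 256.6]), ([0, 198, 21, 4, 63], [189.9, 259.1]), ([189, 210, 7, 21, 91], [372.4, 277.6]), ([146, 230, 9, 10, 90], [330.0, 294.5])]
wrist red [([308, 246, 70, 39], 1645, [337.9, 262.5]), ([306, 283, 39, 17], 198, [323.8, 287.8])]
side black [([55, 29, 8, 8, 47], [348.1, 222.6]), ([40, 38, 7, 12, 64], [332.5, 234.4])]
side red [([340, 226, 10, 9], 41, [344.2, 230.3])]
0 ball [[326.0, 141.6], [320.5, 206.8]] grip [[326.7, 174.1], [325.5, 222.2]]
0.02 ball [[326.0, 146.6], [321.1, 206.8]] grip [[326.7, 176.8], [325.8, 222.2]]
0.1 ball [[326.0, 167.0], [323.4, 206.9]] grip [[326.7, 187.6], [327.3, 222.3]]
0.2 ball [[325.9, 193.4], [326.4, 207.5]] grip [[326.6, 201.5], [329.3, 222.8]]
0.25 ball [[325.9, 206.8], [327.9, 208.0]] grip [[326.6, 208.5], [330.3, 223.1]]
0.3 ball [[325.9, 220.1], [329.5, 208.6]] grip [[326.6, 215.5], [331.3, 223.5]]
0.35 ball [[325.9, 233.2], [331.1, 209.2]] grip [[326.6, 222.4], [332.3, 224.0]]
0.45 ball [[325.9, 258.8], [334.4, 210.9]] grip [[326.6, 236.0], [334.3, 225.1]]
0.6 ball [[325.9, 294.0], [339.3, 214.2]] grip [[326.6, 255.3], [337.5, 227.2]]
0.76 ball [[326.0, 325.7], [344.6, 218.8]] grip [[326.7, 273.6], [340.7, 230.1]]
0.9 ball [[326.2, 347.6], [348.9, 223.5]] grip [[326.7, 287.3], [343.5, 233.1]]
barrels [(32, [273.0, 216.3]), (36, [282.8, 228.7]), (36, [293.7, 241.4]), (35, [304.4, 253.9]), (7, [293.9, 260.6])]
expect barrel [[303.6 254.3]]
expect barrel [[293.2 241.5]]
expect barrel [[282.9 229. ]]
expect barrel [[272.9 216.6]]
```

```bash
python3 - <<'E'
from h import *
a=np.radians(96.6);ux=np.array([np.cos(a),np.sin(a),0]);pv=np.array([.655,.127,.035])
def top(la,lift):
    e=np.sin(.45-la)*ux+np.cos(.45-la)*np.array([0,0,1]);t=np.linspace(0,2*np.pi,60);f=np.cross(e,[np.sin(a),-np.cos(a),0]);g=np.array([np.sin(a),-np.cos(a),0])
    r=pv+(.1+lift)*e+.014*(np.cos(t)[:,None]*g+np.sin(t)[:,None]*f)
    p=proj('side',r);return p.min(0).round(1),p.max(0).round(1)
for la,l,s in((.02,0,'obs top 216 left 320'),(.21,0,'217, 324'),(.447,0,'216, 330'),(.447,.01,''),(.447,.014,''),(.87,0,'226, 340-350'),(.87,.005,''),(.87,.01,'')):print(la,l,top(la,l),s)
E
```

```text
0.02 0 (array([319.6, 215.5]), array([329. , 219.2])) obs top 216 left 320
0.21 0 (array([323.7, 215.9]), array([333.5, 220.1])) 217, 324
0.447 0 (array([329.3, 217.8]), array([339.3, 223.4])) 216, 330
0.447 0.01 (array([329.3, 214.8]), array([339.3, 220.4])) 
0.447 0.014 (array([329.2, 213.6]), array([339.4, 219.1])) 
0.87 0 (array([339.6, 225.2]), array([349.4, 233.4])) 226, 340-350
0.87 0.005 (array([340.2, 224.1]), array([349.9, 232.4])) 
0.87 0.01 (array([340.7, 223. ]), array([350.5, 231.3]))
```

```bash
python3 - <<'E'
from station import robot
print(robot.finish_job())
E
```

```text
the job is handed in; nothing more can be done
None
```

The job is handed in, with no verdict returned. In the last camera check, all four leaves had slid down to the stop, barrel up and uphill. The lever was over at about 0.87 rad with the collar down, and I never touched the V-block, rotor, oil bottle or jar.

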